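# Tip the roller rack onto the inspection plate and load it

## Robot

A 6-joint arm with a two-finger parallel gripper is mounted at the origin on the work surface. World frame = base frame: x ahead of the robot, y to its left, z up, the work surface at z = 0. Lengths are in m, angles in rad, forces in N, time in s.
With the tool pointing down it reaches from about 0.25 to 0.775 m from the base axis. Payload 4 kg.
Tool frame: the origin (TCP) lies at the very end of the fingers, on their centre line; the grasp point (between the pads) lies hold_point_z behind it (hold_point_z is the distance from the TCP to the grasp point, in m); z points along the fingers, y is the direction in which the jaws open and shut (so a half turn about z gives the same grasp; the last joint's range is limited). The gripper opens to 94 mm and grips with 3 to 60 N. Pads are 16 mm wide; open, the fingers measure 119 mm over their backs; the gripper's body (75 mm by 177 mm) begins 78 mm behind the grasp point.
Start: joints at [-1.339, 0.087, 1.371, -0, 1.684, -0.103], TCP at [0.181, -0.519, 0.206] pointing down, gripper open.
Joint ranges: [-3.1, 3.1], [-0.76, 2.03], [0.27, 2.55], [-1.08, 4.22], [0.17, 2.65], [-2.57, 2.57]. Speed limits (rad/s): [2.79, 2.79, 3.14, 3.14, 3.14, 3.14].

## Interface

Orientations are given as [roll, pitch, yaw] about the fixed x, y, z axes, in that order (R = Rz(yaw) Ry(pitch) Rx(roll)).
In Python, from bench import * gives the robot as it stands.
- The arm moves only by the tool step_arm, never from a script. Its argument "increments" is text: rows parted by semicolons, each of 6 numbers parted by spaces: the shift along the tool's x, y, z in cm, then the turn, a rotation vector about the tool's x, y, z in rad. A call has 1 to 5 rows; each row shifts and turns the commanded pose from where the row before left it, along the tool's axes as they then stand; what a row does not reach is not made up. A row lasts 1/10 s, in which the tool goes at most 50 mm and 8.59 degrees, less where a joint would pass 70% of its speed; a pose out of reach is approached as far as the arm can. A call is refused whole if a number of a shift passes 5 or a number of a turn 0.15, either way. A call with a gripper value outside its range is refused whole. "claw" is the gripper's target within -1 to 1 (shut at 1, half-way at 0, fully open at -1), set as the call begins (left out, the last holds). The fingers move at their own pace and stop on an object; the grip force is fixed at half the most. Time passes only in rows, so rows that do not move let the fingers close. It gives the time, the measured TCP pose, the force and the opening at its end, in the units of the state.
- get_obs(): the state, without advancing time (a new reading comes with each control period).
- snapshot(name): name is "side" or "top"; returns the picture (384x512x3 uint8, red, green, blue); there is no depth.
- calibration(name): a dict with "camera_matrix" (3x3 intrinsics, pixels), "eye" and "orientation" of the camera in the world. Camera axes: x right, y up, looking along -z (the intrinsics and any distortion apply to the point x, -y, -z); pixel columns grow to the right and rows downward; lengths in m; the calibration is good to about 2 mm. A picture is of the moment at which its call begins. calibration takes no time and is no camera call.
- close_job(): hands the job in, once; it reports no verdict.
The state is a dict: "time": time; "joint_positions": joint angles; "qvel": joint speeds; "joint_torque": joint torques, N m; "tool_pos": TCP position; "ee_rot": TCP orientation; "wrist_force": force on the tool from outside, world axes, zero at the start; "wrist_torque": the same for the moment, N m; "width": finger opening in m.
Only numpy, scipy, OpenCV 4.12 (cv2) and the standard library are available. Lean on these libraries where they do the work, as an engineer would, in place of code of your own. Each camera call takes 0.05 s, during which the arm holds its last target. There are 200 camera calls.

## Task

The white grooved roller rack stands on its end in front of the dark steel inspection plate: push it square up to the plate's raised front edge, tip it over that edge so that it lies on the plate with its grooves up, and slide it along until it is fully home against the steel stop at the plate's far end. Then lay every rubber roller, those in the blue tray and any that has strayed onto the mat, into a groove of its own, fully down in the groove and centred across the rack; the rollers roll off if they are let go anywhere else. Leave all the other things on the bench where they are.

Things in the scene. Friction and masses are not known exactly. Their poses are not given: they have to be found in the camera images.
- plate: Dark steel plate, fixed, 270 x 160 x 15 mm, top 15 mm above the bench; origin: centre of its underside, z up, x along its length. The plain 15 mm high front edge is at own x = -135 mm; a stop bar 30 mm higher than the plate crosses the far end, inner face at own x = +120. Tipped over the front edge, the rack overhangs it by about 15 mm; home at the stop, the rack's origin is at plate x = -100.
- rack: White rack 220 x 90 x 75 mm, 0.95 kg, loose, standing on end 15-35 mm short of the plate's front edge, up to 0.12 rad askew. Origin: centre of that end; z up its length, x to the plate, y across. Back at x = 37.5 mm, grooved face at x = -37.5. Pushed below 50 mm it slides (friction 0.6), high up it tips; balance at 22 degrees. Once down, z lies along the plate's x, x points down, top 90 mm above the bench.
- seat0 (a point): Point on the rack, turning with it: middle of the axis of a roller fully down and centred in groove 0, at rack x = -43.3, y = 0, z = 27.5 mm. The groove runs across the rack along its y: a 90 degree V 11 mm deep and 22 mm wide, its lands rising 15 degrees to the crests midway between grooves (rack x = -37.5), so that rollers roll back into it. Seated, the axis is 5.8 mm above the crests.
- seat1 (a point): Point on the rack, turning with it: middle of the axis of a roller fully down and centred in groove 1, at rack x = -43.3, y = 0, z = 82.5 mm. The groove runs across the rack along its y: a 90 degree V 11 mm deep and 22 mm wide, its lands rising 15 degrees to the crests midway between grooves (rack x = -37.5), so that rollers roll back into it. Seated, the axis is 5.8 mm above the crests.
- seat2 (a point): Point on the rack, turning with it: middle of the axis of a roller fully down and centred in groove 2, at rack x = -43.3, y = 0, z = 137.5 mm. The groove runs across the rack along its y: a 90 degree V 11 mm deep and 22 mm wide, its lands rising 15 degrees to the crests midway between grooves (rack x = -37.5), so that rollers roll back into it. Seated, the axis is 5.8 mm above the crests.
- seat3 (a point): Point on the rack, turning with it: middle of the axis of a roller fully down and centred in groove 3, at rack x = -43.3, y = 0, z = 192.5 mm. The groove runs across the rack along its y: a 90 degree V 11 mm deep and 22 mm wide, its lands rising 15 degrees to the crests midway between grooves (rack x = -37.5), so that rollers roll back into it. Seated, the axis is 5.8 mm above the crests.
- tray: Shallow blue corrugated tray, fixed, 226 x 175 mm; origin at the centre of its underside, z up. Four lanes along its y, centred at own x = -82.5, -27.5, +27.5 and +82.5 mm: each is a trough, 3 mm high at its middle, rising to 12 mm at the crests between lanes. Outer lip 13 mm high. Up to three lanes hold a roller at the start.
- roller0: Feed roller, loose, about 0.25 kg: black rubber sleeve 30 mm in diameter and 100 mm long, with a bright steel journal 12 mm in diameter and 20 mm long at each end (140 mm in all). Origin on its axis at mid length, own x along the axis; it rolls, so own y and z turn. Starts lying in a tray lane, axis 20 mm above the bench. Three or four rollers are present.
- roller1: Feed roller, loose, about 0.25 kg: black rubber sleeve 30 mm in diameter and 100 mm long, with a bright steel journal 12 mm in diameter and 20 mm long at each end (140 mm in all). Origin on its axis at mid length, own x along the axis; it rolls, so own y and z turn. Starts lying in a tray lane, axis 20 mm above the bench. Three or four rollers are present.
- roller2: Feed roller, loose, about 0.25 kg: black rubber sleeve 30 mm in diameter and 100 mm long, with a bright steel journal 12 mm in diameter and 20 mm long at each end (140 mm in all). Origin on its axis at mid length, own x along the axis; it rolls, so own y and z turn. Starts lying in a tray lane, axis 20 mm above the bench. Three or four rollers are present.
- roller3: Feed roller, loose, about 0.25 kg: black rubber sleeve 30 mm in diameter and 100 mm long, with a bright steel journal 12 mm in diameter and 20 mm long at each end (140 mm in all). Origin on its axis at mid length, own x along the axis; it rolls, so own y and z turn. Starts loose on the open mat, axis 15 mm above the bench, where it rolls at a touch. Three or four rollers are present.
- solvent: Bystander: clear bottle with blue cap, 60 mm across, 150 mm tall, origin at centre of its base.
- tape: Bystander: yellow tape roll lying flat, 90 mm across, 24 mm high.
- screwdriver: Bystander: screwdriver, 200 mm, lying near the robot's base.
- caliper: Bystander: caliper with a black head, 200 mm, lying flat.
- vblock: Bystander: steel measuring block with a slot, 60 x 50 x 45 mm.
- pencup: Bystander: grey empty cup, 60 mm across, 85 mm tall, near the robot's base.

How it is judged:
By the outcome, as a careful person would: the job done as asked, in the order asked, and still so for the second after the job is handed in, with the robot touching nothing.
Of roller0, roller1, roller2, roller3 only 3 to 4 are there at a start; the rules pass over those that are not, and their reading is None.
At some moment in a run one of roller0, roller1, roller2 may be knocked a few centimetres aside while the robot is not near it.
Once in a run the grip may slacken for a moment while it holds something.
It also fails if it takes over 208 s, if anything falls off the work surface, if the arm or the gripper's body presses on something with over 40 N, if the wrist force passes 120 N, or if a joint passes its speed limit or range.

## Working session

There is one attempt and no reset: what is moved stays moved. The work goes in short steps, Python scripts to look and compute and a tool call to move; the robot and the scene stay as the last step left them, time stands still between calls to the robot, and variables do not carry over. Pictures are saved under pics/ and viewed, about 12 in all and at most 16, crops included, and the job is handed in when it is done.

Besides the shell and the picture viewer there is one more tool, called after "Emit:" by a JSON object that holds its "method" and its "body". step_arm: Moves the arm, as the interface text tells. Its arguments: {"type":"object","properties":{"increments":{"type":"string"},"claw":{"type":"number"}},"required":["increments"]}

```bash
mkdir -p pics; ls; python3 - <<'E'
from bench import *
import cv2,numpy as np
np.set_printoptions(precision=4,suppress=True)
for n in("side","top"):
    im=snapshot(n); cv2.imwrite(f"pics/{n}0.png",im[:,:,::-1]); c=calibration(n); print(c)
print(get_obs())
E
```

```text
pics
{'camera_matrix': array([[401.4838,   0.    , 257.9566],
       [  0.    , 401.4838, 186.0273],
       [  0.    ,   0.    ,   1.    ]]), 'eye': array([ 0.4099, -0.6751,  0.7613]), 'orientation': array([ 0.8237, -0.0035, -0.2041])}
{'camera_matrix': array([[382.3828,   0.    , 254.8437],
       [  0.    , 382.3828, 188.4772],
       [  0.    ,   0.    ,   1.    ]]), 'eye': array([ 0.3788, -0.0305,  0.9507]), 'orientation': array([ 0.2174, -0.0041, -1.4043])}
{'time': 0.1, 'joint_positions': array([-1.3391,  0.0879,  1.3721, -0.    ,  1.6836, -0.1031]), 'qvel': array([-0.0007, -0.0012, -0.0026, -0.0002,  0.0007, -0.0013]), 'joint_torque': array([  0.0015, -34.1253, -30.3301,   0.072 ,   0.0304,  -0.0001]), 'tool_pos': array([ 0.1806, -0.519 ,  0.2044]), 'ee_rot': array([-3.1396, -0.0002,  0.3348]), 'wrist_force': array([ 0.6214, -0.1973,  0.2928]), 'wrist_torque': array([-0.0234, -0.0162, -0.0166]), 'width': 0.09391609391450956}
```

View pics/side0.png

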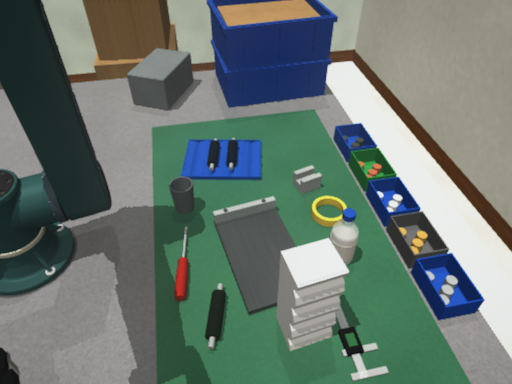

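View pics/top0.png

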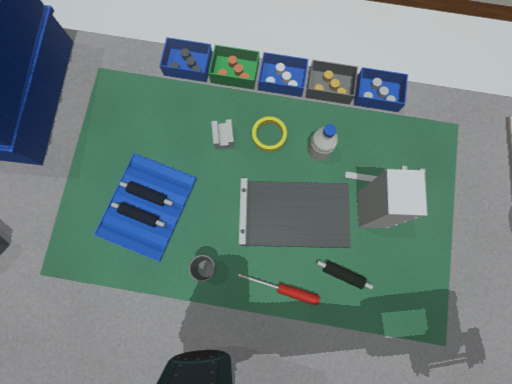

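The side view shows two rollers in the tray (213,155 and 232,155) and one on the mat (216,315). The rack stands in front of the plate, with the caliper behind it. The top view agrees: rollers at (148,194), (138,215) and (345,274), plate front edge at x≈350, and rack top around (406,193).

```bash
cat > h.py <<'E'
from bench import *
import cv2,numpy as np
from scipy.spatial.transform import Rotation as Ro
np.set_printoptions(precision=4,suppress=True)
def cam(n):
    c=calibration(n); return c["camera_matrix"],np.array(c["eye"]),Ro.from_euler('xyz',c["orientation"]).as_matrix()
def pt(n,uv,z):
    K,e,R=cam(n); uv=np.atleast_2d(np.array(uv,float))
    d=np.c_[(uv[:,0]-K[0,2])/K[0,0],-(uv[:,1]-K[1,2])/K[1,1],-np.ones(len(uv))]@R.T
    return e+d*((z-e[2])/d[:,2])[:,None]
def px(n,P):
    K,e,R=cam(n); q=(np.atleast_2d(P)-e)@R
    return np.c_[K[0,0]*q[:,0]/-q[:,2]+K[0,2],K[1,1]*-q[:,1]/-q[:,2]+K[1,2]]
def tri(a,b):
    A=[];B=[]
    (e1,d1),(e2,d2)=[(cam(n)[1],pt(n,uv,0)[0]-cam(n)[1]) for n,uv in(("top",a),("side",b))]
    s=np.linalg.lstsq(np.c_[d1,-d2],e2-e1,rcond=None)[0]
    p,q=e1+s[0]*d1,e2+s[1]*d2; return (p+q)/2,np.linalg.norm(p-q)
def grab(n,f=None):
    im=np.ascontiguousarray(snapshot(n)[:,:,::-1])
    if f: cv2.imwrite(f"pics/{f}.png",im)
    return im
def blobs(m,amin=60):
    cs,_=cv2.findContours(m.astype(np.uint8),cv2.RETR_EXTERNAL,cv2.CHAIN_APPROX_NONE)
    return [c for c in cs if cv2.contourArea(c)>amin]
E
python3 - <<'E'
from h import *
t=cv2.imread("pics/top0.png"); s=cv2.imread("pics/side0.png")
for n,im in(("top",t),("side",s)):
    hsv=cv2.cvtColor(im,cv2.COLOR_BGR2HSV); g=hsv[...,2]
    print(n)
    for nm,m in(("black",g<38),("dark",(g>=38)&(g<95)&(hsv[...,1]<60)),("white",(g>185)&(hsv[...,1]<40)),("blue",(hsv[...,0]>105)&(hsv[...,0]<125)&(hsv[...,1]>170)&(g>90))):
        m=cv2.morphologyEx(m.astype(np.uint8),cv2.MORPH_OPEN,np.ones((3,3)))
        for c in blobs(m):
            r=cv2.minAreaRect(c)
            if 300<cv2.contourArea(c)<12000: print(nm,np.array(r[0]),np.array(r[1]),round(r[2],1), cv2.boxPoints(r).round(0).astype(int).tolist())
u=np.hstack([cv2.resize(t[140:290,225:435],None,fx=2.8,fy=2.8,interpolation=cv2.INTER_CUBIC)]);cv2.imwrite("pics/c1.png",u)
E
```

```text
top
dark [193.9601 372.0476] [18.8386 47.6678] 85.0 [[169, 365], [217, 361], [219, 379], [171, 384]]
dark [344.739  274.6487] [43.7916 10.7558] 24.8 [[323, 270], [327, 261], [367, 279], [362, 289]]
dark [202.25 268.75] [24.0416 23.3345] 45.0 [[186, 269], [202, 252], [219, 269], [203, 286]]
dark [372.  198.5] [53. 28.] 90.0 [[358, 172], [386, 172], [386, 225], [358, 225]]
dark [331.3901  82.2139] [47.5179 37.7102] 8.7 [[305, 97], [311, 60], [358, 67], [352, 104]]
white [406.5 192. ] [44. 37.] 90.0 [[388, 170], [425, 170], [425, 214], [388, 214]]
blue [144.9948 206.1292] [70.1429 92.7231] 24.1 [[94, 234], [132, 149], [196, 178], [158, 263]]
blue [21.538 89.978] [ 13.8485 141.5173] 14.9 [[-3, 157], [33, 20], [46, 23], [10, 160]]
side
black [  9. 366.] [34. 18.] 90.0 [[0, 349], [18, 349], [18, 383], [0, 383]]
black [14.  27.5] [28. 55.] 0.0 [[0, 55], [0, 0], [28, 0], [28, 55]]
dark [ 95. 243.] [44. 52.] 90.0 [[69, 221], [121, 221], [121, 265], [69, 265]]
dark [414.9113 236.6992] [57.9017 43.4516] 59.5 [[382, 223], [419, 201], [448, 251], [411, 273]]
dark [262.8288 257.3767] [98.4316 66.5964] 69.4 [[214, 223], [277, 200], [311, 292], [249, 315]]
dark [181.5025 195.5356] [35.6235 22.0153] 85.9 [[169, 179], [191, 177], [194, 213], [172, 214]]
dark [164.3628  87.4702] [45.0739 67.4825] 71.3 [[125, 77], [189, 55], [204, 98], [140, 120]]
white [314.4758 261.4204] [40.1803 59.1474] 73.1 [[280, 251], [337, 234], [349, 272], [292, 289]]
blue [461.8 307.4] [30.4105 34.8827] 26.6 [[440, 316], [456, 285], [483, 299], [468, 330]]
blue [435.4497 274.2148] [37.8852 31.7448] 80.0 [[417, 258], [448, 253], [454, 290], [423, 296]]
blue [383. 192.] [28. 26.] 90.0 [[370, 178], [396, 178], [396, 206], [370, 206]]
blue [221. 159.] [38. 78.] 90.0 [[182, 140], [260, 140], [260, 178], [182, 178]]
blue [272.7118  60.8384] [ 78.5052 110.3567] 82.4 [[213, 29], [322, 15], [333, 92], [223, 107]]
```

View pics/c1.png

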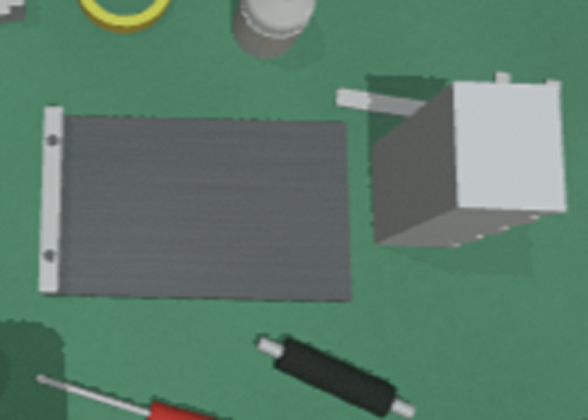

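Crop: plate front edge from (347,122) to (351,300), rack top at (454,82), (560,82), (567,212), (457,207), and base back edge from (374,145) to (375,243). The caliper lies beside and behind the rack.

```bash
python3 - <<'E'
from h import *
f=lambda L:np.array(L)/2.8+[225,140]
print("plate front",pt("top",f([(347,122),(351,300)]),.015), "far at top of plate",pt("top",f([(63,115),(60,293)]),.015))
print("stop top z.045",pt("top",f([(45,107),(62,107),(57,292),(39,291)]),.045))
r=pt("top",f([(454,82),(560,82),(567,212),(457,207)]),.22);print("racktop",r, np.linalg.norm(np.roll(r,-1,0)-r,axis=1),r.mean(0))
print("rack base back",pt("top",f([(374,143),(375,243)]),0))
print("roller3 sleeve ends/journals",pt("top",f([(260,343),(412,412)]),.015), pt("top",[(344.7,274.6)],.015),pt("side",[(216,315)],.015))
print("tray",pt("top",[(94,234),(132,155),(196,182),(158,260)],.012))
print("tray rollers",pt("top",[(121,184),(171,203),(113,206),(163,224)],.02))
print("caliper",pt("top",f([(340,97),(420,108),(503,75),(553,82)]),.005),pt("side",[(345,330),(350,341),(365,375),(383,372),(362,350),(380,347)],.005))
print("bottle",pt("top",f([(265,45),]),.0), "cap",pt("top",[(329,131)],.15),"vblock",pt("top",[(223,133)],.045),"cup",pt("top",[(202,268)],.085),pt("side",[(182,210)],0),"tape",pt("top",[(269,133)],.024))
print("tape",pt("side",[(329,211)],.012),"bottle",pt("side",[(344,255)],0))
E
```

```text
plate front [[ 0.6352 -0.2314  0.015 ]
 [ 0.4781 -0.2528  0.015 ]] far at top of plate [[ 0.599   0.0213  0.015 ]
 [ 0.4422 -0.0031  0.015 ]]
stop top z.045 [[ 0.5964  0.0363  0.045 ]
 [ 0.5989  0.0217  0.045 ]
 [ 0.4405 -0.0013  0.045 ]
 [ 0.4389  0.0137  0.045 ]]
racktop [[ 0.6206 -0.2588  0.22  ]
 [ 0.6331 -0.3329  0.22  ]
 [ 0.5409 -0.3443  0.22  ]
 [ 0.5317 -0.2691  0.22  ]] [0.0752 0.0929 0.0758 0.0894] [ 0.5816 -0.3013  0.22  ]
rack base back [[ 0.6239 -0.261   0.    ]
 [ 0.5333 -0.2718  0.    ]]
roller3 sleeve ends/journals [[ 0.4287 -0.1797  0.015 ]
 [ 0.3931 -0.3144  0.015 ]] [[ 0.4112 -0.2467  0.015 ]] [[ 0.4142 -0.247   0.015 ]]
tray [[0.4059 0.3689 0.012 ]
 [0.618  0.3247 0.012 ]
 [0.5757 0.1491 0.012 ]
 [0.3708 0.201  0.012 ]]
tray rollers [[0.5378 0.331  0.02  ]
 [0.5114 0.1978 0.02  ]
 [0.4803 0.337  0.02  ]
 [0.4573 0.206  0.02  ]]
caliper [[ 0.6602 -0.2246  0.005 ]
 [ 0.662  -0.2977  0.005 ]
 [ 0.7059 -0.3698  0.005 ]
 [ 0.7069 -0.4156  0.005 ]] [[ 0.6627 -0.3257  0.005 ]
 [ 0.6641 -0.3493  0.005 ]
 [ 0.6673 -0.4162  0.005 ]
 [ 0.7021 -0.4179  0.005 ]
 [ 0.6801 -0.3709  0.005 ]
 [ 0.7166 -0.3724  0.005 ]]
bottle [[ 0.6996 -0.1512  0.    ]] cap [[ 0.7101 -0.1451  0.15  ]] vblock [[0.7038 0.1012 0.045 ]] cup [[0.3705 0.0832 0.085 ]] [[0.3654 0.0783 0.    ]] tape [[ 0.731 -0.012  0.024]]
tape [[ 0.7366 -0.0126  0.012 ]] bottle [[ 0.7293 -0.1453  0.    ]]
```

```bash
cat >> h.py <<'E'
def Rt(yaw,tilt=0): return Ro.from_euler('xyz',[np.pi,0,yaw])*Ro.from_rotvec([0,tilt,0])
def plan(*wps,start=None):
    """wps: (pos,yaw,tilt,maxstep_cm); prints rounded rows from present (measured) pose"""
    o=get_obs()
    p,R=start or (np.array(o["tool_pos"]),Ro.from_euler('xyz',o["ee_rot"]))
    for pos,yaw,tilt,ms in wps:
        T=Rt(yaw,tilt); pos=np.array(pos,float)
        n=int(max(1,np.ceil(np.linalg.norm(pos-p)*100/ms),np.ceil((R.inv()*T).magnitude()/.13)))
        rows=[]
        for k in range(n):
            w=np.round((R.inv()*T).as_rotvec()/(n-k),3); d=np.round(R.inv().apply(pos-p)*100/(n-k),2)
            p=p+R.apply(d/100); R=R*Ro.from_rotvec(w); rows.append(' '.join('%g'%v for v in [*d,*w]))
        for i in range(0,n,5): print("  ","; ".join(rows[i:i+5]))
        print("->",p,R.as_euler('xyz'))
def st():
    o=get_obs(); print("t",o["time"],"p",o["tool_pos"],"rpy",o["ee_rot"],"F",np.array(o["wrist_force"]),"w",round(o["width"],4),"q",np.array(o["joint_positions"]))
E
python3 - <<'E'
import bench;print([ (k,getattr(bench,k)) for k in dir(bench) if not k.startswith('_') and not callable(getattr(bench,k))])
from h import *
plan(((.592,-.43,.20),1.71,0,4.9),((.592,-.385,.04),1.71,.61,4))
E
```

```text
[('hold_point_z', 0.0188)]
   3.8 0.46 0.04 -0 -0 -0.125; 3.71 0.94 0.04 -0 -0 -0.125; 3.57 1.39 0.04 -0 -0 -0.125; 3.36 1.82 0.04 -0 -0 -0.125; 3.11 2.23 0.04 -0 -0 -0.125
   2.81 2.6 0.04 -0 -0 -0.125; 2.46 2.93 0.04 -0 -0 -0.125; 2.08 3.21 0.04 -0 -0 -0.125; 1.66 3.45 0.04 -0 -0.001 -0.125; 1.22 3.63 0.04 -0 -0 -0.125
   0.75 3.75 0.04 -0.001 -0.001 -0.125
-> [ 0.592 -0.43   0.2  ] [3.1412 0.0001 1.7098]
   0.89 0.12 3.2 0 0.122 -0; 0.5 0.12 3.28 0 0.122 -0; 0.09 0.12 3.32 0 0.122 -0; -0.31 0.13 3.31 0 0.122 0; -0.71 0.12 3.25 0 0.122 0
-> [ 0.5919 -0.385   0.04  ] [ 3.1411 -0.6099  1.7101]
```

Emit:
{"method": "step_arm", "body": {"increments": "3.8 0.5 0 0 0 -0.125; 3.7 0.9 0 0 0 -0.125; 3.6 1.4 0 0 0 -0.125; 3.4 1.8 0 0 0 -0.125; 3.1 2.2 0 0 0 -0.125", "claw": 0}}

```text
time: 0.6
tool_pos: [0.369, -0.4777, 0.2048]
ee_rot: [-3.141, -0.0, 0.965]
wrist_force: [0.2, -0.7, 1.0]
width: 0.0578
```

Emit:
{"method": "step_arm", "body": {"increments": "2.8 2.6 0 0 0 -0.125; 2.5 2.9 0 0 0 -0.125; 2.1 3.2 0 0 0 -0.125; 1.7 3.4 0 0 0 -0.125; 1.2 3.6 0 0 0 -0.125"}}

```text
time: 1.1
tool_pos: [0.5552, -0.4362, 0.2046]
ee_rot: [-3.141, -0.001, 1.59]
wrist_force: [-0.1, -0.5, 0.2]
width: 0.0471
```

Emit:
{"method": "step_arm", "body": {"increments": "0.7 3.8 0 0 0 -0.125; 0 0 0 0 0 0; 0 0 0 0 0 0"}}

```text
time: 1.4
tool_pos: [0.592, -0.4289, 0.2036]
ee_rot: [-3.139, -0.002, 1.71]
wrist_force: [-0.7, 0.3, 0.2]
width: 0.0468
```

Emit:
{"method": "step_arm", "body": {"increments": "0.9 0.1 2.9 0 0.122 0; 0.5 0.1 3.0 0 0.122 0; 0.1 0.1 3.0 0 0.122 0; -0.3 0.1 3.0 0 0.122 0; -0.7 0.1 3.0 0 0.122 0"}}

```text
time: 1.9
tool_pos: [0.5897, -0.3891, 0.0607]
ee_rot: [3.141, -0.612, 1.707]
wrist_force: [0.3, 0.0, -0.2]
width: 0.0469
```

Emit:
{"method": "step_arm", "body": {"increments": "0 0 0 0 0 0; 0 0 0 0 0 0; 0 0 0 0 0 0"}}

```text
time: 2.2
tool_pos: [0.5919, -0.3885, 0.0651]
ee_rot: [3.136, -0.602, 1.713]
wrist_force: [0.1, 0.1, 0.4]
width: 0.0468
```

Emit:
{"method": "step_arm", "body": {"increments": "-1.25 0 1.8 0 0 0; 1.64 0 1.14 0 0 0; 0.82 0 0.57 0 0 0; 0.41 0 0.28 0 0 0; 0 0 0 0 0 0"}}

```text
time: 2.7
tool_pos: [0.5877, -0.3529, 0.0436]
ee_rot: [3.135, -0.602, 1.715]
wrist_force: [0.2, 0.1, -0.2]
width: 0.0473
```

```bash
python3 - <<'E'
from h import *
st(); a=grab("top"); b=grab("side")
cv2.imwrite("pics/v1.png",np.hstack([cv2.resize(a[130:300,320:490],(400,400)),cv2.resize(b[200:370,220:390],(400,400))]))
E
```

```text
t 2.7 p [ 0.5877 -0.3529  0.0436] rpy [ 3.1352 -0.6022  1.7151] F [ 0.2454  0.0588 -0.208 ] w 0.0473 q [-0.799   0.8202  0.8022  0.3797  1.9951 -0.8681]
```

View pics/v1.png

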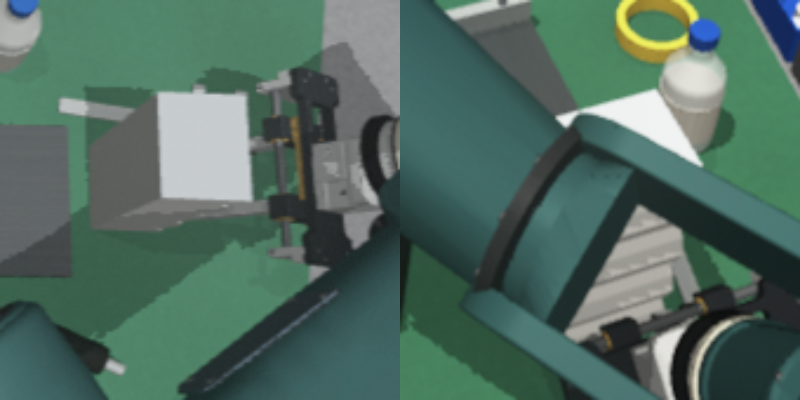

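The fingers are close behind the rack's lower face and centred on it, so I'll push now.

Emit:
{"method": "step_arm", "body": {"increments": "0.41 0 0.28 0 0 0; 0.41 0 0.28 0 0 0; 0.41 0 0.28 0 0 0; 0.41 0 0.28 0 0 0; 0 0 0 0 0 0"}}

```text
time: 3.3
tool_pos: [0.5838, -0.3351, 0.038]
ee_rot: [3.141, -0.605, 1.708]
wrist_force: [1.4, -4.9, -0.2]
width: 0.0474
```

Emit:
{"method": "step_arm", "body": {"increments": "0.2 0 0.14 0 0 0; 0.2 0 0.14 0 0 0; 0.2 0 0.14 0 0 0; 0.2 0 0.14 0 0 0; 0 0 0 0 0 0"}}

```text
time: 3.8
tool_pos: [0.5825, -0.326, 0.0379]
ee_rot: [3.14, -0.604, 1.708]
wrist_force: [0.4, -6.5, -0.2]
width: 0.047
```

```bash
python3 - <<'E'
from h import *
st(); a=grab("top"); 
cv2.imwrite("pics/v2.png",cv2.resize(a[140:270,310:440],(600,600),interpolation=cv2.INTER_CUBIC))
E
```

```text
t 3.8 p [ 0.5825 -0.326   0.0379] rpy [ 3.1404 -0.6042  1.7079] F [ 0.3973 -6.4595 -0.2123] w 0.047 q [-0.7802  0.7722  0.894   0.382   1.9497 -0.8608]
```

View pics/v2.png

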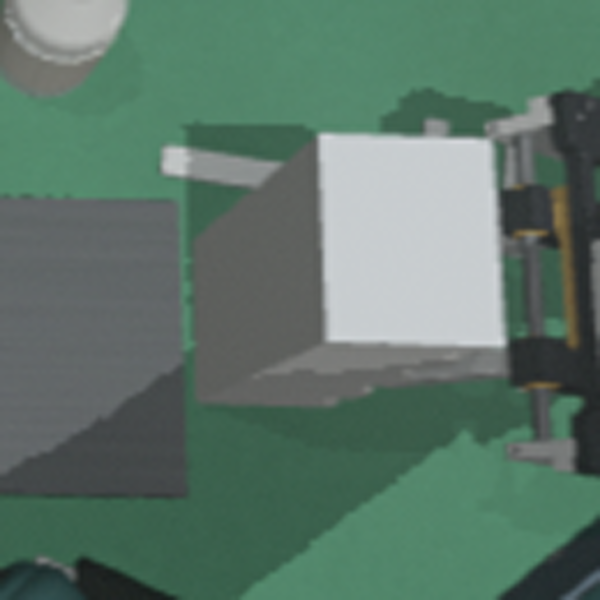

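The gap to the plate edge is about 3 px (6–8 mm) and the rack is parallel to the edge. I'll push on in finer steps.

Emit:
{"method": "step_arm", "body": {"increments": "0.2 0 0.14 0 0 0; 0.2 0 0.14 0 0 0; 0 0 0 0 0 0"}}

```text
time: 4.15
tool_pos: [0.5818, -0.3212, 0.0378]
ee_rot: [3.14, -0.604, 1.708]
wrist_force: [0.8, -6.2, 0.4]
width: 0.0469
```

Emit:
{"method": "step_arm", "body": {"increments": "0.12 0 0.09 0 0 0; 0.12 0 0.09 0 0 0; 0 0 0 0 0 0"}}

```text
time: 4.45
tool_pos: [0.5814, -0.3185, 0.0378]
ee_rot: [3.14, -0.604, 1.708]
wrist_force: [0.8, -6.8, 0.9]
width: 0.047
```

Emit:
{"method": "step_arm", "body": {"increments": "0.12 0 0.09 0 0 0; 0 0 0 0 0 0"}}

```text
time: 4.65
tool_pos: [0.5812, -0.3171, 0.0378]
ee_rot: [3.14, -0.604, 1.708]
wrist_force: [0.7, -6.8, 1.1]
width: 0.047
```

Emit:
{"method": "step_arm", "body": {"increments": "0.12 0 0.09 0 0 0; 0 0 0 0 0 0"}}

```text
time: 4.85
tool_pos: [0.5813, -0.3164, 0.0379]
ee_rot: [3.139, -0.602, 1.708]
wrist_force: [0.9, -8.5, 1.9]
width: 0.0468
```

Emit:
{"method": "step_arm", "body": {"increments": "0.12 0 0.09 0 0 0; 0 0 0 0 0 0"}}

```text
time: 5.05
tool_pos: [0.5816, -0.3161, 0.038]
ee_rot: [3.138, -0.599, 1.707]
wrist_force: [2.7, -11.7, -0.3]
width: 0.0471
```

Emit:
{"method": "step_arm", "body": {"increments": "0.12 0 0.09 0 0 0; 0 0 0 0 0 0"}}

```text
time: 5.25
tool_pos: [0.5817, -0.3158, 0.0382]
ee_rot: [3.137, -0.596, 1.707]
wrist_force: [3.0, -13.5, 1.1]
width: 0.0472
```

The rack is seated against the edge, with contact force stalled at 13.5 N. I'll retreat, go up and come vertical.

```bash
python3 - <<'E'
from h import *
plan(((.588,-.356,.038),1.71,.6,4.9),((.588,-.358,.178),1.71,0,4.9))
E
```

```text
-3.38 0.09 -2.26 0.006 0.004 -0.002
-> [ 0.588 -0.356  0.038] [ 3.1414 -0.6     1.7096]
   1.55 -0.01 -2.33 0 -0.12 -0; 1.26 -0 -2.5 0 -0.12 -0; 0.95 -0.01 -2.64 0 -0.12 -0; 0.63 -0 -2.73 0 -0.12 -0; 0.29 -0.01 -2.79 0 -0.12 -0.001
-> [ 0.588 -0.358  0.178] [3.1414 0.     1.7104]
```

Emit:
{"method": "step_arm", "body": {"increments": "-3.4 0.1 -2.3 0 0 0; 0 0 0 0 0 0; 1.5 0 -2.3 0 -0.12 0; 1.3 0 -2.5 0 -0.12 0; 0.9 0 -2.6 0 -0.12 0"}}

```text
time: 5.75
tool_pos: [0.5871, -0.3526, 0.1203]
ee_rot: [-3.141, -0.247, 1.709]
wrist_force: [0.4, 0.3, 0.8]
width: 0.0467
```

Emit:
{"method": "step_arm", "body": {"increments": "0.6 0 -2.7 0 -0.12 0; 0.3 0 -2.8 0 -0.12 0; 0 0 0 0 0 0; 0 0 0 0 0 0"}}

```text
time: 6.15
tool_pos: [0.5876, -0.3528, 0.177]
ee_rot: [3.14, -0.01, 1.711]
wrist_force: [0.1, -0.4, -0.3]
width: 0.0472
```

Emit:
{"method": "step_arm", "body": {"increments": "2.5 0 0 0 0 0; 1 0 0 0 0 0; 1 0 0 0 0 0; 1 0 0 0 0 0; 1 0 0 0 0 0"}}

```text
time: 6.65
tool_pos: [0.5787, -0.2926, 0.1787]
ee_rot: [3.14, -0.004, 1.707]
wrist_force: [0.2, -4.1, 7.7]
width: 0.0469
```

Emit:
{"method": "step_arm", "body": {"increments": "1 0 0 0 0 0; 1 0 0 0 0 0; 0.5 0 0 0 0 0; 0 0 0 0 0 0"}}

```text
time: 7.05
tool_pos: [0.5744, -0.264, 0.1754]
ee_rot: [-3.14, -0.012, 1.71]
wrist_force: [0.1, 0.1, 0.3]
width: 0.0471
```

```bash
python3 - <<'E'
from h import *
st(); a=grab("top"); b=grab("side")
cv2.imwrite("pics/v3.png",np.hstack([cv2.resize(a[120:290,270:440],(400,400)),cv2.resize(b[170:340,190:360],(400,400))]))
E
```

```text
t 7.05 p [ 0.5744 -0.264   0.1754] rpy [-3.1395 -0.0123  1.7103] F [0.0704 0.0803 0.3409] w 0.0471 q [-0.5251  0.2844  1.2007  0.0085  1.6657 -0.6639]
```

View pics/v3.png

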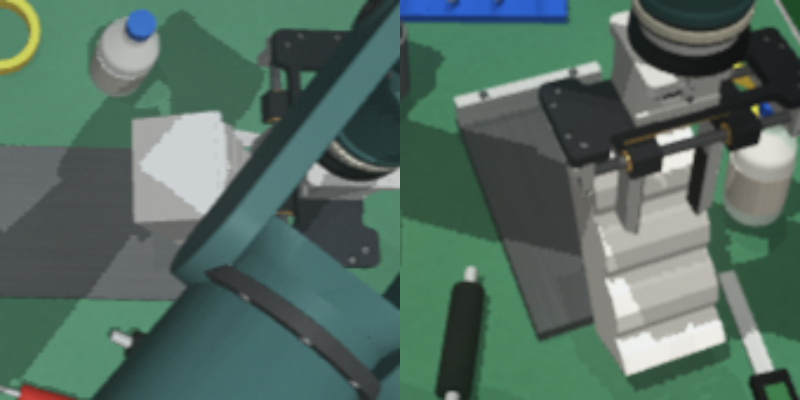

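The rack is tipped about 18° and moving on its own. I'll let some time pass.

Emit:
{"method": "step_arm", "body": {"increments": "0.5 0 0 0 0 0; 0.5 0 0 0 0 0; 0.5 0 0 0 0 0; 0 0 0 0 0 0; 0 0 0 0 0 0"}}

```text
time: 7.65
tool_pos: [0.5729, -0.2498, 0.1772]
ee_rot: [3.141, -0.01, 1.71]
wrist_force: [-0.0, 0.2, 0.1]
width: 0.0469
```

Emit:
{"method": "step_arm", "body": {"increments": "0.5 0 0 0 0 0; 0.5 0 0 0 0 0; 0.5 0 0 0 0 0; 0 0 0 0 0 0; 0 0 0 0 0 0"}}

```text
time: 8.15
tool_pos: [0.5708, -0.235, 0.1773]
ee_rot: [3.141, -0.01, 1.71]
wrist_force: [-0.2, 0.3, -0.4]
width: 0.0469
```

```bash
python3 - <<'E'
from h import *
st(); a=grab("top"); b=grab("side")
cv2.imwrite("pics/v4.png",np.hstack([cv2.resize(a[120:290,230:400],(400,400)),cv2.resize(b[170:340,190:360],(400,400))]))
E
```

```text
t 8.15 p [ 0.5708 -0.235   0.1773] rpy [ 3.1415 -0.0097  1.7102] F [-0.2097  0.3458 -0.4369] w 0.0469 q [-0.4869  0.2476  1.2424  0.0079  1.6572 -0.6256]
```

View pics/v4.png

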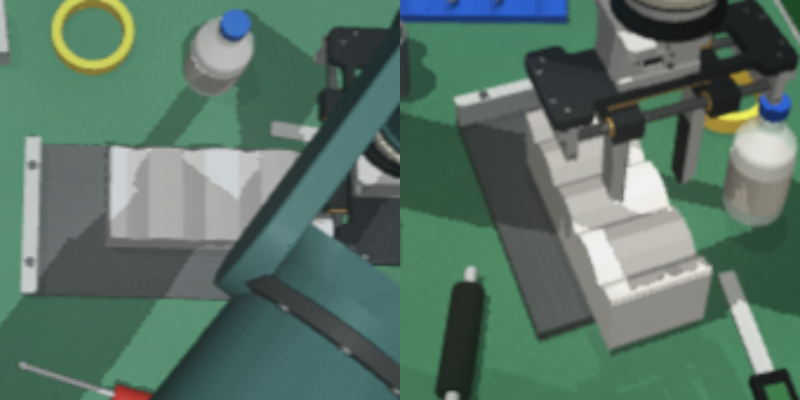

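The rack lies flat on the plate with its grooves up, square to the plate, and about 50 mm short of the stop. Next I'll go behind its end and slide it home.

```bash
python3 - <<'E'
from h import *
plan(((.5835,-.315,.178),1.71,0,4.9),((.5825,-.308,.036),1.71,0,4.8),((.578,-.276,.036),1.71,0,2),)
E
```

```text
-4.04 0.08 -0.08 0 -0.005 -0; -4.04 0.08 -0.06 0 -0.005 -0
-> [ 0.5835 -0.315   0.178 ] [3.1416 0.0002 1.7097]
   0.24 -0 4.73 0 0 -0; 0.24 -0 4.74 0 0 -0; 0.23 -0 4.73 0 0 -0
-> [ 0.5825 -0.308   0.036 ] [3.1416 0.0002 1.7097]
   1.62 -0 0 0 0 -0; 1.61 -0.01 0 0 0 -0
-> [ 0.578  -0.2761  0.036 ] [3.1416 0.0002 1.7097]
```

Emit:
{"method": "step_arm", "body": {"increments": "-4 0.1 0 0 -0.005 0; -4 0.1 0 0 -0.005 0; 0.2 0 4.7 0 0 0; 0.2 0 4.7 0 0 0; 0.2 0 4.6 0 0 0"}}

```text
time: 8.75
tool_pos: [0.583, -0.309, 0.0352]
ee_rot: [3.141, 0.001, 1.709]
wrist_force: [0.5, 0.2, 0.0]
width: 0.0473
```

Emit:
{"method": "step_arm", "body": {"increments": "0 0 0 0 0 0; 1.6 0 0 0 0 0; 1.5 0 0 0 0 0; 0.5 0 0 0 0 0; 0.5 0 0 0 0 0"}}

```text
time: 9.25
tool_pos: [0.5796, -0.2697, 0.0409]
ee_rot: [3.136, 0.009, 1.71]
wrist_force: [1.2, -7.0, 0.7]
width: 0.0469
```

Emit:
{"method": "step_arm", "body": {"increments": "0.8 0 0 0 0 0; 0.8 0 0 0 0 0; 0.8 0 0 0 0 0; 0.8 0 0 0 0 0; 0 0 0 0 0 0"}}

```text
time: 9.75
tool_pos: [0.575, -0.2368, 0.0408]
ee_rot: [3.136, 0.006, 1.711]
wrist_force: [1.9, -3.9, 3.0]
width: 0.0471
```

Emit:
{"method": "step_arm", "body": {"increments": "0.5 0 0 0 0 0; 0.5 0 0 0 0 0; 0 0 0 0 0 0"}}

```text
time: 10.05
tool_pos: [0.5738, -0.2285, 0.0407]
ee_rot: [3.136, 0.008, 1.71]
wrist_force: [0.7, -6.5, 4.5]
width: 0.0471
```

Emit:
{"method": "step_arm", "body": {"increments": "0.2 0 0 0 0 0; 0.2 0 0 0 0 0; 0 0 0 0 0 0"}}

```text
time: 10.35
tool_pos: [0.5734, -0.2254, 0.0407]
ee_rot: [3.135, 0.009, 1.709]
wrist_force: [1.6, -7.9, 3.7]
width: 0.0468
```

Emit:
{"method": "step_arm", "body": {"increments": "0.2 0 0 0 0 0; 0.2 0 0 0 0 0; 0 0 0 0 0 0"}}

```text
time: 10.65
tool_pos: [0.5729, -0.2215, 0.0407]
ee_rot: [3.135, 0.009, 1.709]
wrist_force: [1.2, -8.7, 3.6]
width: 0.0469
```

Emit:
{"method": "step_arm", "body": {"increments": "0.2 0 0 0 0 0; 0.2 0 0 0 0 0; 0 0 0 0 0 0"}}

```text
time: 10.95
tool_pos: [0.5723, -0.2175, 0.0407]
ee_rot: [3.135, 0.009, 1.709]
wrist_force: [1.2, -8.3, 4.1]
width: 0.0468
```

Emit:
{"method": "step_arm", "body": {"increments": "0.2 0 0 0 0 0; 0.2 0 0 0 0 0; 0 0 0 0 0 0"}}

```text
time: 11.25
tool_pos: [0.5718, -0.2136, 0.0407]
ee_rot: [3.135, 0.009, 1.709]
wrist_force: [1.2, -8.9, 4.5]
width: 0.0469
```

Emit:
{"method": "step_arm", "body": {"increments": "0.15 0 0 0 0 0; 0.15 0 0 0 0 0; 0 0 0 0 0 0"}}

```text
time: 11.55
tool_pos: [0.5717, -0.2129, 0.0408]
ee_rot: [3.135, 0.013, 1.709]
wrist_force: [3.6, -13.3, 1.2]
width: 0.0471
```

Emit:
{"method": "step_arm", "body": {"increments": "0.1 0 0 0 0 0; 0.1 0 0 0 0 0; 0 0 0 0 0 0"}}

```text
time: 11.85
tool_pos: [0.5721, -0.2129, 0.0409]
ee_rot: [3.134, 0.017, 1.709]
wrist_force: [3.7, -17.3, 0.7]
width: 0.0471
```

Emit:
{"method": "step_arm", "body": {"increments": "0.15 0 0 0 0 0; 0.15 0 0 0 0 0; 0 0 0 0 0 0"}}

```text
time: 12.15
tool_pos: [0.5725, -0.2128, 0.0418]
ee_rot: [3.132, 0.023, 1.709]
wrist_force: [5.7, -22.7, 0.0]
width: 0.0467
```

Emit:
{"method": "step_arm", "body": {"increments": "-2 0 0 0 0 0; -2 0 -2 0 0 0; 0 0 -4.5 0 0 0; 0 0 -4.5 0 0 0; 0 0 -4.5 0 0 0"}}

```text
time: 12.65
tool_pos: [0.5734, -0.2407, 0.1936]
ee_rot: [3.141, -0.002, 1.711]
wrist_force: [0.6, 0.6, -0.1]
width: 0.0475
```

Emit:
{"method": "step_arm", "body": {"increments": "-4.5 0 0 0 0 0; -4.5 0 0 0 0 0; -3 0 0 0 0 0; 0 0 0 0 0 0", "claw": 0.1}}

```text
time: 13.05
tool_pos: [0.5898, -0.3635, 0.1908]
ee_rot: [-3.141, -0.001, 1.706]
wrist_force: [-0.6, 0.5, -0.5]
width: 0.0424
```

```bash
python3 - <<'E'
from h import *
st(); a=grab("top","top5"); b=grab("side","side5")
cv2.imwrite("pics/v5.png",np.hstack([cv2.resize(a[130:290,90:410],None,fx=2.4,fy=2.4,interpolation=cv2.INTER_CUBIC)]))
E
```

```text
t 13.05 p [ 0.5898 -0.3635  0.1908] rpy [-3.141  -0.0013  1.7063] F [-0.6108  0.479  -0.4895] w 0.0424 q [-0.6344  0.4162  0.9987  0.0005  1.728  -0.7698]
```

View pics/v5.png

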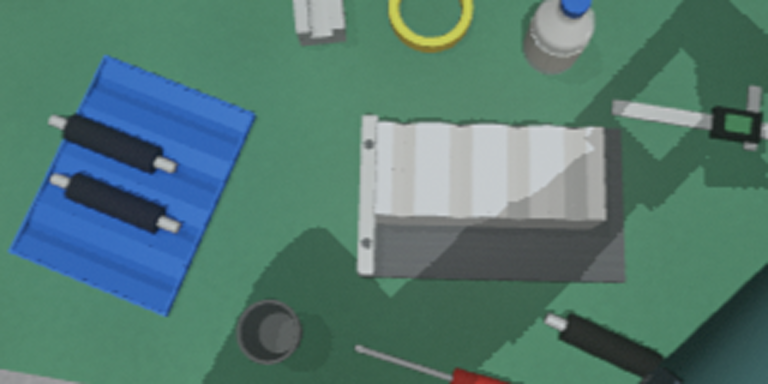

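The rack is home against the stop, with the arm clear of it. The tray rollers and the mat roller are where they were. I'll measure the rack and roller 3 accurately.

```bash
cat >> h.py <<'E'
def rollers(n,im,zs=(.015,.02)):
    """near-black sleeves -> centre px and axis"""
    hsv=cv2.cvtColor(im,cv2.COLOR_BGR2HSV); m=((hsv[...,2]<60)&((hsv[...,1]<110)|(hsv[...,2]<40))).astype(np.uint8)
    m=cv2.morphologyEx(m,cv2.MORPH_OPEN,np.ones((3,3))); out=[]
    for c in blobs(m,150):
        r=cv2.minAreaRect(c); L,W=max(r[1]),min(r[1])
        if 18<L<75 and 6<W<22 and L/W>1.8:
            b=cv2.boxPoints(r); i=0 if np.linalg.norm(b[0]-b[1])<np.linalg.norm(b[1]-b[2]) else 1
            e=np.array([(b[i]+b[(i+1)%4])/2,(b[(i+2)%4]+b[(i+3)%4])/2]); out.append(e)
    return out
E
python3 - <<'E'
from h import *
f=lambda L:np.array(L)/2.4+[90,130]
r=pt("top",f([(376,122),(605,129),(605,220),(376,216)]),.09); print(r,np.linalg.norm(np.roll(r,-1,0)-r,axis=1),r.mean(0))
for n in("top","side"):
    for k in "05":
        im=cv2.imread(f"pics/{n}{k}.png")
        for e in rollers(n,im):
            for z in(.015,.02):
                P=pt(n,e,z); d=P[1]-P[0]; print(n,k,e.mean(0),z,"c",P.mean(0)[:2],"L",np.linalg.norm(d),"ang",np.arctan2(d[1],d[0])%np.pi)
b=cv2.imread("pics/side5.png")
cv2.imwrite("pics/v6.png",cv2.resize(b[120:340,150:350],None,fx=2.7,fy=2.7,interpolation=cv2.INTER_CUBIC))
E
```

```text
[[ 0.5816  0.0191  0.09  ]
 [ 0.6116 -0.1997  0.09  ]
 [ 0.5239 -0.21    0.09  ]
 [ 0.4917  0.0036  0.09  ]] [0.2209 0.0883 0.216  0.0912] [ 0.5522 -0.0967  0.09  ]
top 0 [344.5912 274.3759] 0.015 c [ 0.4117 -0.2462] L 0.10090703277808785 ang 1.301557693912094
top 0 [344.5912 274.3759] 0.02 c [ 0.4116 -0.245 ] L 0.10036782306677741 ang 1.3015576939120936
top 0 [136.7327 213.7088] 0.015 c [0.4719 0.2768] L 0.09847359609023 ang 1.3553128049369427
top 0 [136.7327 213.7088] 0.02 c [0.4714 0.2752] L 0.09794738976092203 ang 1.355312804936943
top 0 [145.1761 192.866 ] 0.015 c [0.5266 0.2682] L 0.0993095862939763 ang 1.3469072899745265
top 0 [145.1761 192.866 ] 0.02 c [0.5258 0.2666] L 0.09877891274346468 ang 1.3469072899745271
top 5 [297.1411 366.5068] 0.015 c [ 0.191  -0.1639] L 0.11645694944651433 ang 2.535219658391699
top 5 [297.1411 366.5068] 0.02 c [ 0.192  -0.1632] L 0.11583464675499384 ang 2.5352196583916986
top 5 [197.183  358.0278] 0.015 c [0.1711 0.0648] L 0.16849444751585085 ang 1.1229275259252516
top 5 [197.183  358.0278] 0.02 c [0.1723 0.0643] L 0.1675940757587877 ang 1.1229275
[... 1960 characters left out ...]
02] L 0.10811669382609208 ang 1.5618071293886084
side 5 [428.9231 232.3846] 0.02 c [ 0.9468 -0.1338] L 0.10739230072391209 ang 1.5618071293886064
side 5 [416.7317 104.5854] 0.015 c [1.2147 0.4255] L 0.3313315125509733 ang 0.9828142515054115
side 5 [416.7317 104.5854] 0.02 c [1.2093 0.4181] L 0.3291115569295694 ang 0.982814251505411
side 5 [203.7514  71.2238] 0.015 c [0.5077 0.8196] L 0.3317900843653074 ang 0.9680615745478924
side 5 [203.7514  71.2238] 0.02 c [0.507  0.8096] L 0.32956705626501603 ang 0.9680615745478924
side 5 [90.5  5. ] 0.015 c [-0.0088  1.675 ] L 0.1427352771090981 ang 2.9478909260084825
side 5 [90.5  5. ] 0.02 c [-0.006   1.6592] L 0.14177893589557644 ang 2.947890926008483
```

View pics/v6.png

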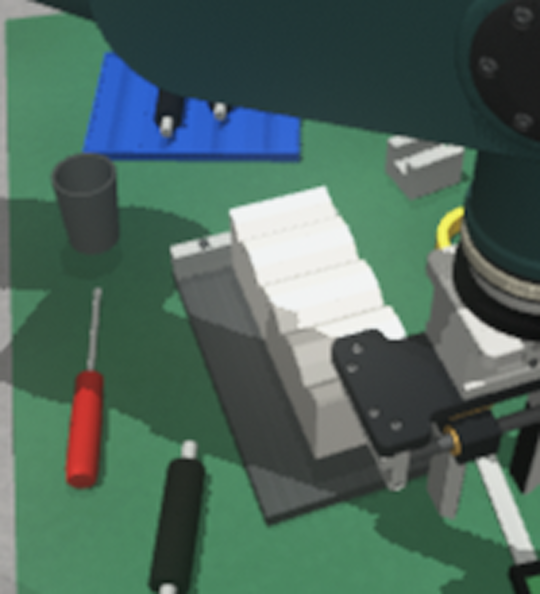

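The rack measures 221 x 90 mm at yaw 1.711 and is home. One tray roller has been knocked along its lane to about (0.532, 0.294). I'll pick the mat roller first.

```bash
python3 - <<'E'
from h import *
plan(((.412,-.246,.12),1.306,0,4.9),((.412,-.246,.011),1.306,0,4))
E
```

```text
2.75 -3.22 1.43 -0 -0 0.081; 2.48 -3.43 1.44 -0 -0.001 0.081; 2.19 -3.61 1.43 -0 -0 0.081; 1.89 -3.78 1.43 -0 -0.001 0.08; 1.59 -3.92 1.43 -0.001 -0 0.081
-> [ 0.412 -0.246  0.12 ] [ 3.1411 -0.0004  1.3057]
   -0 -0 3.63 0 -0 -0; -0 -0 3.64 0 -0 -0; -0 -0.01 3.63 0 -0 -0
-> [ 0.412 -0.246  0.011] [ 3.1411 -0.0004  1.3057]
```

Emit:
{"method": "step_arm", "body": {"increments": "2.8 -3.2 1.4 0 0 0.08; 2.5 -3.4 1.4 0 0 0.08; 2.2 -3.6 1.4 0 0 0.08; 1.9 -3.8 1.4 0 0 0.08; 1.6 -3.9 1.4 0 0 0.08", "claw": -0.3}}

```text
time: 13.65
tool_pos: [0.4111, -0.243, 0.1214]
ee_rot: [3.141, -0.001, 1.309]
wrist_force: [0.2, 0.4, 0.9]
width: 0.0608
```

Emit:
{"method": "step_arm", "body": {"increments": "0 0 0 0 0 0; 0 0 0 0 0 0; 0 0 0 0 0 0"}}

```text
time: 13.95
tool_pos: [0.4142, -0.2463, 0.1236]
ee_rot: [3.137, 0.001, 1.312]
wrist_force: [-0.5, 1.3, -0.8]
width: 0.0604
```

Emit:
{"method": "step_arm", "body": {"increments": "0 0 4 0 0 0; 0 0 3.5 0 0 0; 0 0 2 0 0 0; 0 0 0 0 0 0; 0 0 0 0 0 0"}}

```text
time: 14.45
tool_pos: [0.4142, -0.2472, 0.0279]
ee_rot: [3.14, 0.001, 1.31]
wrist_force: [0.8, 0.0, -0.3]
width: 0.0614
```

Emit:
{"method": "step_arm", "body": {"increments": "0 0 1.7 0 0 0; 0 0 0 0 0 0; 0 0 0 0 0 0"}}

```text
time: 14.75
tool_pos: [0.4136, -0.247, 0.0113]
ee_rot: [3.139, 0.001, 1.31]
wrist_force: [0.5, -0.2, -0.9]
width: 0.0615
```

Emit:
{"method": "step_arm", "body": {"increments": "0 0 0 0 0 0; 0 0 0 0 0 0; 0 0 0 0 0 0; 0 0 0 0 0 0; 0 0 0 0 0 0", "claw": 1}}

```text
time: 15.25
tool_pos: [0.4123, -0.2462, 0.0098]
ee_rot: [-3.141, 0.0, 1.31]
wrist_force: [-0.6, 0.4, 1.5]
width: 0.0296
```

Emit:
{"method": "step_arm", "body": {"increments": "0 0 -3 0 0 0; 0 0 -4 0 0 0; 0 0 -4 0 0 0; 0 0 -3 0 0 0; 0 0 0 0 0 0"}}

```text
time: 15.75
tool_pos: [0.4147, -0.2479, 0.1541]
ee_rot: [3.133, 0.004, 1.31]
wrist_force: [0.2, -0.9, -2.4]
width: 0.0291
```

```bash
python3 - <<'E'
from h import *
st(); a=grab("top","top7"); b=grab("side","side7")
cv2.imwrite("pics/v7.png",np.hstack([cv2.resize(a[190:350,250:410],(400,400)),cv2.resize(b[200:360,140:300],(400,400))]))
o=get_obs();s=Rt(.141)
plan(((.5638,-.1784,.16),.141,0,4.9),((.5638,-.1784,.0925),.141,0,2.5))
E
```

```text
t 15.75 p [ 0.4147 -0.2479  0.1541] rpy [3.1327 0.0037 1.3098] F [ 0.169  -0.8944 -2.3659] w 0.0291 q [-0.6562 -0.0541  1.6159  0.      1.5702 -0.3952]
   1.16 1.44 -0.13 -0 0 0.13; 1.34 1.27 -0.13 -0 0 0.13; 1.49 1.09 -0.13 -0 0 0.13; 1.62 0.89 -0.13 -0 0 0.13; 1.72 0.67 -0.13 -0 0 0.13
   1.79 0.44 -0.13 -0 0 0.13; 1.83 0.21 -0.13 -0 0 0.13; 1.84 -0.04 -0.13 -0 0 0.129; 1.83 -0.27 -0.13 -0.001 0.001 0.13
-> [ 0.5638 -0.1784  0.16  ] [ 3.1414 -0.0003  0.1408]
   -0 -0 2.25 0 -0 -0; -0 -0 2.25 0 -0 -0; -0.01 -0 2.25 0 -0 -0
-> [ 0.5638 -0.1784  0.0925] [ 3.1414 -0.0003  0.1408]
```

View pics/v7.png

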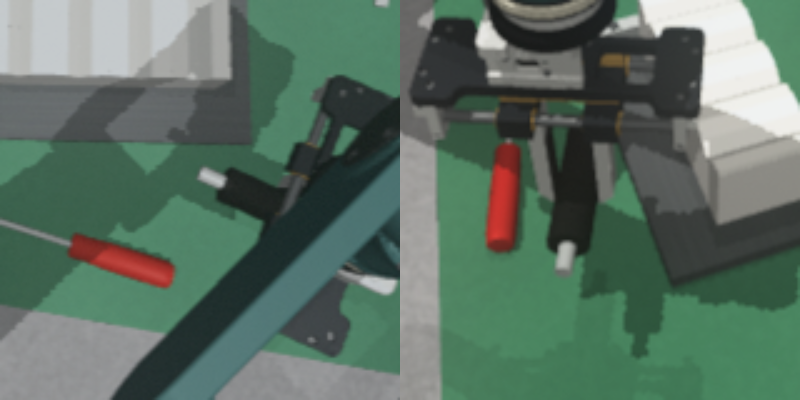

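The roller is held (width 29 mm, 2.4 N). I'll check its pitch and centring from the two journal ends that show: top px (331,260), side px (205,308).

```bash
python3 - <<'E'
from h import *
A=pt("top",[(331.2,259.6)],.158)[0];B=pt("side",[(205.2,308)],.158)[0]
c=np.array([.4147,-.2479,.158]);d=np.array([np.cos(1.31),np.sin(1.31),0])
print((A-c)@d,(B-c)@d,A,B); 
for dz in(-.01,0,.01): print(dz,px("top",c+.07*d+[0,0,dz]),px("side",c-.07*d-[0,0,dz]))
E
```

```text
0.06697582397047157 -0.06715491449562326 [ 0.4314 -0.183   0.158 ] [ 0.3974 -0.3128  0.158 ]
-0.01 [[328.9907 258.8766]] [[204.4058 306.3499]]
0 [[329.9382 258.7008]] [[204.9312 309.5445]]
0.01 [[330.9098 258.5206]] [[205.4459 312.6746]]
```

Pitch is about zero and the roller is centred within about 1 mm. I'll carry it to groove 0.

Emit:
{"method": "step_arm", "body": {"increments": "1.2 1.4 0 0 0 0.13; 1.3 1.3 0 0 0 0.13; 1.5 1.1 0 0 0 0.13; 1.6 0.9 0 0 0 0.13; 1.7 0.7 0 0 0 0.13"}}

```text
time: 16.35
tool_pos: [0.4956, -0.2078, 0.1451]
ee_rot: [-3.135, 0.003, 0.654]
wrist_force: [0.4, 0.4, -2.3]
width: 0.0291
```

Emit:
{"method": "step_arm", "body": {"increments": "1.8 0.4 0 0 0 0.13; 1.8 0.2 0 0 0 0.13; 1.8 0 0 0 0 0.13; 1.8 -0.3 0 0 0 0.13; 0 0 0 0 0 0"}}

```text
time: 16.85
tool_pos: [0.5627, -0.1774, 0.1448]
ee_rot: [-3.137, 0.006, 0.141]
wrist_force: [-0.2, -0.1, -3.3]
width: 0.0291
```

Emit:
{"method": "step_arm", "body": {"increments": "0 0 0 0 0 0; 0 0 0 0 0 0; 0 0 0 0 0 0"}}

```text
time: 17.15
tool_pos: [0.5622, -0.1795, 0.1489]
ee_rot: [-3.141, 0.001, 0.14]
wrist_force: [0.9, -0.8, -2.7]
width: 0.0294
```

```bash
python3 - <<'E'
from h import *
st(); plan(((.5638,-.1784,.1),.141,0,4.9))
E
```

```text
t 17.15 p [ 0.5622 -0.1795  0.1489] rpy [-3.1412  0.0013  0.1399] F [ 0.8687 -0.8131 -2.7246] w 0.0294 q [-0.4049  0.1945  1.3622 -0.0003  1.5863  1.026 ]
   0.18 -0.09 4.89 -0 0.001 -0.001
-> [ 0.5638 -0.1784  0.1   ] [-3.1412  0.0003  0.1409]
```

Emit:
{"method": "step_arm", "body": {"increments": "0.2 -0.1 2.5 0 0 0; 0 0 2 0 0 0; 0 0 0 0 0 0; 0 0 0 0 0 0"}}

```text
time: 17.55
tool_pos: [0.5645, -0.1781, 0.1047]
ee_rot: [-3.141, 0.001, 0.14]
wrist_force: [-0.3, -0.7, -2.4]
width: 0.0293
```

Emit:
{"method": "step_arm", "body": {"increments": "0 0 0.4 0 0 0; 0 0 0.3 0 0 0; 0 0 0 0 0 0"}}

```text
time: 17.85
tool_pos: [0.5651, -0.178, 0.0979]
ee_rot: [3.141, -0.0, 0.14]
wrist_force: [-0.3, 0.1, -3.0]
width: 0.0291
```

Emit:
{"method": "step_arm", "body": {"increments": "-0.1 0 0.3 0 0 0; 0 0 0.2 0 0 0; 0 0 0 0 0 0; 0 0 0 0 0 0"}}

```text
time: 18.25
tool_pos: [0.564, -0.178, 0.0925]
ee_rot: [-3.142, 0.0, 0.14]
wrist_force: [-0.3, 0.2, -2.5]
width: 0.0295
```

Emit:
{"method": "step_arm", "body": {"increments": "0 0 0.1 0 0 0; 0 0 0 0 0 0; 0 0 0 0 0 0"}}

```text
time: 18.55
tool_pos: [0.5641, -0.1781, 0.0923]
ee_rot: [3.141, -0.0, 0.14]
wrist_force: [-1.4, 1.3, 1.6]
width: 0.0292
```

Contact is felt, so I'll release, rise, and look on the way to the tray.

Emit:
{"method": "step_arm", "body": {"increments": "0 0 0 0 0 0; 0 0 0 0 0 0; 0 0 0 0 0 0; 0 0 0 0 0 0; 0 0 0 0 0 0", "claw": 0.1}}

```text
time: 19.05
tool_pos: [0.5641, -0.1782, 0.0916]
ee_rot: [3.141, -0.0, 0.14]
wrist_force: [-0.4, 0.6, 0.2]
width: 0.0422
```

Emit:
{"method": "step_arm", "body": {"increments": "0 0 -1.5 0 0 0; 0 0 -3 0 0 0; 0 0 -4 0 0 0; 0 0 -4 0 0 0; 0 0 -2 0 0 0"}}

```text
time: 19.55
tool_pos: [0.5653, -0.1786, 0.2429]
ee_rot: [3.137, -0.007, 0.14]
wrist_force: [-0.2, 0.5, 0.7]
width: 0.0422
```

```bash
python3 - <<'E'
from h import *
plan(((.515,.10,.22),1.355,0,4.9))
E
```

```text
-0.11 -2.83 0.22 0.001 -0 -0.122; 0.23 -2.82 0.22 0.001 -0 -0.121; 0.57 -2.77 0.22 0.001 -0 -0.122; 0.91 -2.68 0.22 0.001 -0.001 -0.121; 1.22 -2.56 0.23 0.001 -0 -0.122
   1.53 -2.39 0.23 0.001 -0.001 -0.121; 1.8 -2.18 0.23 0.001 -0 -0.122; 2.06 -1.95 0.23 0.001 -0.001 -0.121; 2.27 -1.69 0.23 0 -0.001 -0.122; 2.46 -1.39 0.22 0.001 -0 -0.121
-> [0.515 0.1   0.22 ] [-3.1415 -0.      1.3549]
```

Emit:
{"method": "step_arm", "body": {"increments": "-0.1 -2.8 0.2 0 0 -0.12; 0.2 -2.8 0.2 0 0 -0.12; 0.6 -2.8 0.2 0 0 -0.12; 0.9 -2.7 0.2 0 0 -0.12; 1.2 -2.6 0.2 0 0 -0.12"}}

```text
time: 20.05
tool_pos: [0.5386, -0.0376, 0.228]
ee_rot: [3.14, -0.001, 0.745]
wrist_force: [0.9, 0.4, -0.1]
width: 0.0421
```

Emit:
{"method": "step_arm", "body": {"increments": "1.5 -2.4 0.2 0 0 -0.12; 1.8 -2.2 0.2 0 0 -0.12; 2.1 -2 0.2 0 0 -0.12; 2.3 -1.7 0.2 0 0 -0.12; 2.5 -1.4 0.2 0 0 -0.12"}}

```text
time: 20.55
tool_pos: [0.5144, 0.1035, 0.2181]
ee_rot: [3.14, -0.001, 1.345]
wrist_force: [0.8, -0.1, -0.1]
width: 0.0424
```

Emit:
{"method": "step_arm", "body": {"increments": "0 0 0 0 0 0; 0 0 0 0 0 0"}}

```text
time: 20.75
tool_pos: [0.5147, 0.1025, 0.2176]
ee_rot: [3.14, 0.0, 1.34]
wrist_force: [-0.0, -0.5, 0.1]
width: 0.0424
```

```bash
python3 - <<'E'
from h import *
st(); a=grab("top","top8"); b=grab("side","side8")
cv2.imwrite("pics/v8.png",np.vstack([cv2.resize(a[140:270,85:375],None,fx=2.2,fy=2.2),cv2.resize(b[110:250,120:410],None,fx=2.2,fy=2.2)]))
for n,im in(("top",a),("side",b)):
    for e in rollers(n,im):
        P=pt(n,e,.02); d=P[1]-P[0]; print(n,e.mean(0),"c",P.mean(0)[:2],"L",np.linalg.norm(d),"ang",np.arctan2(d[1],d[0])%np.pi,pt(n,e,.0958).mean(0))
E
```

```text
t 20.75 p [0.5147 0.1025 0.2176] rpy [3.1399 0.0003 1.3397] F [-0.0125 -0.4664  0.1089] w 0.0424 q [ 0.0891  0.0277  1.4093 -0.0008  1.703   0.3201]
top [135.9983 213.2771] c [0.4721 0.2772] L 0.09944399727998554 ang 1.3566768798879714 [0.4645 0.2522 0.0958]
side [282.6214 250.9649] c [ 0.5866 -0.1197] L 0.11449159519974826 ang 0.1410126544577177 [ 0.5686 -0.1765  0.0958]
side [400.0146 243.3088] c [ 0.8625 -0.1499] L 0.1337096965834167 ang 1.6022756140503749 [ 0.8163 -0.2036  0.0958]
side [  6.5 182.5] c [-0.0967  0.2606] L 0.11166928081117201 ang 1.7969124692589935 [-0.0449  0.1649  0.0958]
side [213.33 152.19] c [0.4745 0.2821] L 0.11116870341666613 ang 1.3600554326439815 [0.4679 0.1842 0.0958]
side [231.1009  53.8303] c [0.63   0.9333] L 0.15178414024122655 ang 3.014439651574423 [0.6075 0.7688 0.0958]
```

View pics/v8.png

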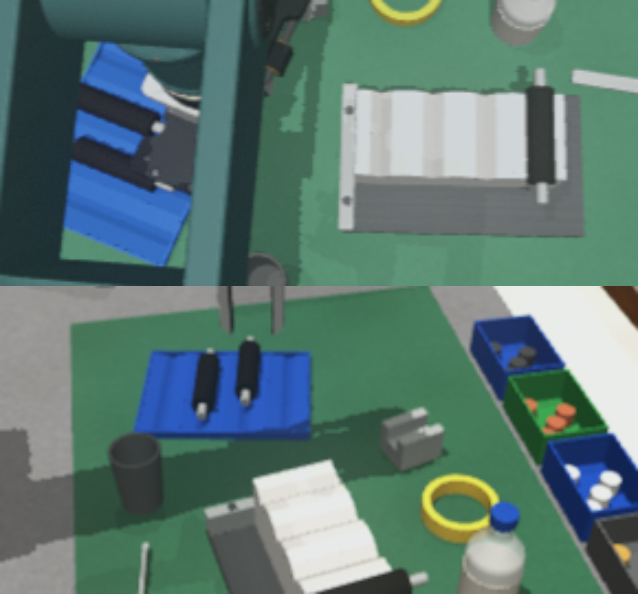

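Roller 3 is seated in groove 0. In the top crop its journal ends are at y 70 and 202, symmetric about the rack. The tray rollers lie in the two middle lanes, at about (0.472, 0.2755) and (0.5315, 0.2925).

```bash
python3 - <<'E'
from h import *
plan(((.5315,.2925,.10),1.354,0,4.9))
E
```

```text
3.79 -0.56 2.34 0 0 -0.003; 3.8 -0.55 2.35 0 0 -0.003; 3.8 -0.54 2.34 0 0 -0.003; 3.8 -0.52 2.35 0.001 0 -0.004; 3.79 -0.51 2.34 0 0 -0.003
-> [0.5315 0.2925 0.1   ] [3.1414 0.0003 1.354 ]
```

Emit:
{"method": "step_arm", "body": {"increments": "3.8 -0.5 2.3 0 0 -0.003; 3.8 -0.5 2.3 0 0 -0.003; 3.8 -0.5 2.3 0 0 -0.003; 3.8 -0.5 2.3 0 0 -0.003; 3.8 -0.5 2.3 0 0 -0.003"}}

```text
time: 21.35
tool_pos: [0.5335, 0.2933, 0.101]
ee_rot: [3.141, -0.0, 1.352]
wrist_force: [1.0, -0.4, -0.1]
width: 0.0427
```

Emit:
{"method": "step_arm", "body": {"increments": "0 0 0 0 0 0; 0 0 0 0 0 0; 0 0 0 0 0 0"}}

```text
time: 21.65
tool_pos: [0.5337, 0.2918, 0.1029]
ee_rot: [3.14, -0.0, 1.353]
wrist_force: [-0.2, -0.5, 0.5]
width: 0.0422
```

```bash
python3 - <<'E'
from h import *
st(); b=grab("side","side9")
cv2.imwrite("pics/v9.png",cv2.resize(b[90:230,150:330],None,fx=3.5,fy=3.5,interpolation=cv2.INTER_CUBIC))
plan(((.5315,.2925,.05),1.354,0,4.9))
E
```

```text
t 21.65 p [0.5337 0.2918 0.1029] rpy [ 3.1396 -0.0004  1.3526] F [-0.2413 -0.5145  0.471 ] w 0.0422 q [ 0.4076  0.2543  1.3829 -0.0008  1.5026  0.6258]
   0.01 -0.13 2.66 0.001 -0.001 -0.001; 0.01 -0.12 2.67 0.002 -0 -0.001
-> [0.5315 0.2925 0.05  ] [-3.1411 -0.      1.3544]
```

View pics/v9.png

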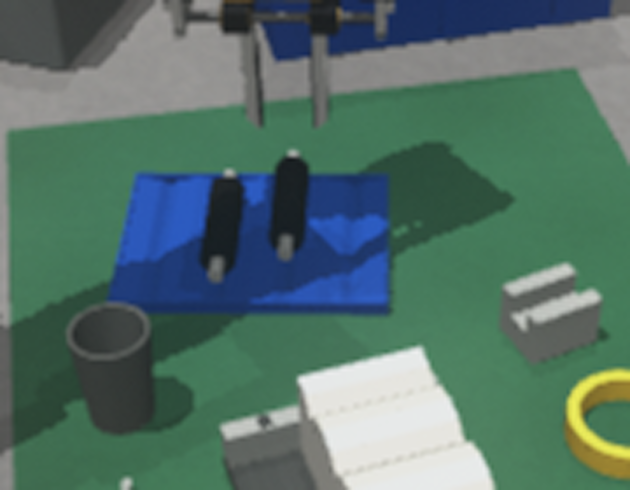

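The fingers straddle roller B (crop x≈290), so I'll descend.

Emit:
{"method": "step_arm", "body": {"increments": "0 -0.1 4 0 0 0; 0 0 2.6 0 0 0; 0 0 0 0 0 0; 0 0 0 0 0 0"}}

```text
time: 22.1
tool_pos: [0.5323, 0.2925, 0.0369]
ee_rot: [3.14, -0.001, 1.353]
wrist_force: [0.6, 0.1, -0.8]
width: 0.0423
```

Emit:
{"method": "step_arm", "body": {"increments": "0 0 1.2 0 0 0; 0 0 0.6 0 0 0; 0 0 0 0 0 0; 0 0 0 0 0 0"}}

```text
time: 22.5
tool_pos: [0.5316, 0.2935, 0.0178]
ee_rot: [3.141, -0.0, 1.355]
wrist_force: [0.4, 0.2, -0.2]
width: 0.0421
```

Emit:
{"method": "step_arm", "body": {"increments": "0 0 0.2 0 0 0; 0 0 0 0 0 0"}}

```text
time: 22.7
tool_pos: [0.5316, 0.2934, 0.0156]
ee_rot: [3.141, 0.0, 1.355]
wrist_force: [0.1, -0.2, -1.1]
width: 0.0422
```

Emit:
{"method": "step_arm", "body": {"increments": "0 0 0 0 0 0; 0 0 0 0 0 0; 0 0 0 0 0 0; 0 0 0 0 0 0; 0 0 0 0 0 0", "claw": 1}}

```text
time: 23.2
tool_pos: [0.5318, 0.2934, 0.0157]
ee_rot: [3.141, -0.0, 1.355]
wrist_force: [1.2, -0.5, 0.5]
width: 0.0292
```

Emit:
{"method": "step_arm", "body": {"increments": "0 0 -2 0 0 0; 0 0 -4 0 0 0; 0 0 -4 0 0 0; 0 0 -4 0 0 0; 0 0 0 0 0 0"}}

```text
time: 23.7
tool_pos: [0.5346, 0.2949, 0.1629]
ee_rot: [3.131, -0.008, 1.355]
wrist_force: [0.4, 0.9, -1.1]
width: 0.0291
```

```bash
python3 - <<'E'
from h import *
st(); a=grab("top","top10"); b=grab("side","side10")
cv2.imwrite("pics/v10.png",np.hstack([cv2.resize(a[120:280,60:220],(400,400)),cv2.resize(b[60:220,150:310],(400,400))]))
plan(((.5484,-.0694,.16),.141,0,4.9))
E
```

```text
t 23.7 p [0.5346 0.2949 0.1629] rpy [ 3.1312 -0.0077  1.3549] F [ 0.4448  0.8979 -1.0515] w 0.0291 q [0.4111 0.2232 1.3002 0.0001 1.6052 0.627 ]
   -3.51 0.94 -0.04 0 -0 0.121; -3.37 1.36 -0.05 0 -0 0.121; -3.18 1.76 -0.04 0 -0 0.121; -2.94 2.13 -0.05 0 -0 0.122; -2.66 2.47 -0.04 0 -0 0.121
   -2.35 2.77 -0.05 0 -0 0.122; -1.99 3.04 -0.04 -0 -0 0.121; -1.61 3.25 -0.05 -0 -0 0.122; -1.2 3.43 -0.04 -0 -0 0.121; -0.79 3.55 -0.05 -0 -0.001 0.122
-> [ 0.5484 -0.0694  0.16  ] [-3.1415  0.0004  0.1408]
```

View pics/v10.png

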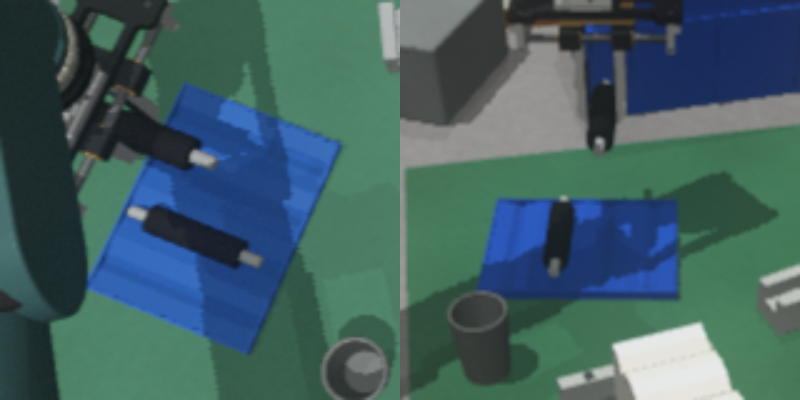

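Roller B is held. Its near journal tip shows at top px (145.5,185) and side px (229.5,120).

```bash
python3 - <<'E'
from h import *
P,e=tri((145.4,184.8),(229.6,120)); d=np.array([np.cos(1.355),np.sin(1.355),0]); c=np.array([.5346,.2949,.1671])
print(P,e,(P-c)@d, (pt("top",[(145.4,184.8)],.167)[0]-c)@d,(pt("side",[(229.6,120)],.167)[0]-c)@d, px("top",c-.07*d),px("side",c-.07*d))
E
```

```text
[0.5206 0.224  0.164 ] 0.001012357358021199 -0.07226590331064364 -0.07346794599073692 -0.07657386238542405 [[143.7551 184.4742]] [[228.8608 118.5783]]
```

The roller's centre sits about 2.5 mm toward -x in the tool, so I'll aim 2.5 mm further along +v at groove 2.

Emit:
{"method": "step_arm", "body": {"increments": "-3.5 0.9 0 0 0 0.12; -3.4 1.4 0 0 0 0.12; -3.2 1.8 0 0 0 0.12; -2.9 2.1 0 0 0 0.12; -2.7 2.5 0 0 0 0.12"}}

```text
time: 24.3
tool_pos: [0.5384, 0.1099, 0.1514]
ee_rot: [-3.137, 0.006, 0.75]
wrist_force: [0.6, 0.3, -3.3]
width: 0.0291
```

Emit:
{"method": "step_arm", "body": {"increments": "-2.3 2.8 0 0 0 0.12; -2 3 0 0 0 0.12; -1.6 3.2 0 0 0 0.12; -1.2 3.4 0 0 0 0.12; -0.6 3.5 0 0 0 0.12"}}

```text
time: 24.8
tool_pos: [0.55, -0.0688, 0.1515]
ee_rot: [-3.139, 0.007, 0.15]
wrist_force: [-0.4, 0.7, -1.7]
width: 0.0291
```

Emit:
{"method": "step_arm", "body": {"increments": "0 0 0 0 0 0; 0 0 0 0 0 0; 0 0 0 0 0 0; 0 0 0 0 0 0"}}

```text
time: 25.2
tool_pos: [0.5517, -0.0665, 0.1546]
ee_rot: [-3.141, 0.002, 0.157]
wrist_force: [-0.1, -0.0, -1.9]
width: 0.0296
```

```bash
python3 - <<'E'
from h import *
st(); plan(((.5508,-.0692,.12),.141,0,4.9))
E
```

```text
t 25.2 p [ 0.5517 -0.0665  0.1546] rpy [-3.1406  0.0016  0.157 ] F [-0.0502 -0.0314 -1.8861] w 0.0296 q [-0.2221  0.1166  1.4394  0.0003  1.5874  1.1917]
   -0.13 0.26 3.46 -0.001 0.002 0.016
-> [ 0.5508 -0.0692  0.12  ] [ 3.1415 -0.0004  0.141 ]
```

Emit:
{"method": "step_arm", "body": {"increments": "-0.1 0.25 2 0 0 0.016; 0 0 2 0 0 0; 0 0 1 0 0 0; 0 0 0 0 0 0; 0 0 0 0 0 0"}}

```text
time: 25.7
tool_pos: [0.5519, -0.07, 0.1061]
ee_rot: [3.141, -0.001, 0.14]
wrist_force: [0.2, 0.0, -1.9]
width: 0.0293
```

Emit:
{"method": "step_arm", "body": {"increments": "0 0 0.4 0 0 0; 0 0 0.3 0 0 0; 0 0 0 0 0 0; 0 0 0 0 0 0"}}

```text
time: 26.1
tool_pos: [0.5517, -0.0705, 0.0987]
ee_rot: [3.141, -0.0, 0.139]
wrist_force: [-0.3, 0.1, -3.3]
width: 0.029
```

Emit:
{"method": "step_arm", "body": {"increments": "0 -0.1 0.3 0 0 0; 0 0 0.2 0 0 0; 0 0 0 0 0 0; 0 0 0 0 0 0"}}

```text
time: 26.5
tool_pos: [0.5515, -0.0695, 0.0935]
ee_rot: [3.142, 0.0, 0.139]
wrist_force: [1.3, -0.7, -2.3]
width: 0.0294
```

Emit:
{"method": "step_arm", "body": {"increments": "0 0 0.15 0 0 0; 0 0 0 0 0 0; 0 0 0 0 0 0"}}

```text
time: 26.8
tool_pos: [0.5516, -0.0695, 0.0933]
ee_rot: [3.141, -0.001, 0.139]
wrist_force: [-2.5, 1.1, 6.2]
width: 0.0292
```

Emit:
{"method": "step_arm", "body": {"increments": "0 0 0 0 0 0; 0 0 0 0 0 0; 0 0 0 0 0 0; 0 0 0 0 0 0; 0 0 0 0 0 0", "claw": 0.1}}

```text
time: 27.3
tool_pos: [0.5515, -0.0696, 0.0919]
ee_rot: [3.141, 0.0, 0.139]
wrist_force: [0.2, -0.6, -0.7]
width: 0.0424
```

Emit:
{"method": "step_arm", "body": {"increments": "0 0 -1.5 0 0 0; 0 0 -3 0 0 0; 0 0 -4 0 0 0; 0 0 -2 0 0 0; 0 0 0 0 0 0"}}

```text
time: 27.8
tool_pos: [0.5539, -0.07, 0.2029]
ee_rot: [3.138, -0.01, 0.139]
wrist_force: [0.1, -0.9, 0.8]
width: 0.0422
```

```bash
python3 - <<'E'
from h import *
st(); plan(((.472,.2755,.18),1.356,0,4.9))
a=grab("top","top11"); b=grab("side","side11")
for n,im in(("top",a),("side",b)):
    for e in rollers(n,im):
        P=pt(n,e,.02); d=P[1]-P[0]; print(n,e.mean(0),"c",P.mean(0)[:2],"L",np.linalg.norm(d),"ang",np.arctan2(d[1],d[0])%np.pi,pt(n,e,.0958).mean(0))
E
```

```text
t 27.8 p [ 0.5539 -0.07    0.2029] rpy [ 3.1379 -0.0096  0.1389] F [ 0.0926 -0.875   0.7505] w 0.0422 q [-0.2272  0.0983  1.3639 -0.      1.6691  1.2047]
   -0.34 -3.54 0.21 0.001 -0.001 -0.122; 0.1 -3.55 0.22 0.001 -0.001 -0.122; 0.53 -3.51 0.22 0.001 -0.001 -0.122; 0.95 -3.42 0.22 0.001 -0 -0.122; 1.36 -3.28 0.23 0.001 -0.001 -0.122
   1.75 -3.09 0.23 0.001 -0.001 -0.121; 2.11 -2.85 0.23 0.001 -0 -0.122; 2.45 -2.58 0.23 0.001 -0.001 -0.121; 2.74 -2.26 0.23 0 -0 -0.122; 2.99 -1.91 0.22 0 -0.001 -0.121
-> [0.472  0.2755 0.18  ] [3.1411 0.0002 1.3559]
top [282.  206.5] c [ 0.5488 -0.0738] L 0.07754995090009864 ang 0.15122023135928586 [ 0.5349 -0.0703  0.0958]
top [285.5 160. ] c [ 0.6682 -0.0644] L 0.07797926797996144 ang 0.9234346559753321 [ 0.6446 -0.0617  0.0958]
side [282.5882 250.9332] c [ 0.5866 -0.1196] L 0.11470356420160431 ang 0.14941443663306941 [ 0.5685 -0.1764  0.0958]
side [400.6669 243.2027] c [ 0.8643 -0.1499] L 0.1336640421814029 ang 1.580349172262772 [ 0.8178 -0.2036  0.0958]
side [263.2715 214.5586] c [0.5671 0.0018] L 0.11410693874181282 ang 0.13483645859152604 [ 0.551  -0.0675  0.0958]
side [  6.5 183.5] c [-0.0957  0.2563] L 0.11106664754252928 ang 1.7969124692589935 [-0.044   0.161   0.0958]
side [213.4 151.7] c [0.475  0.2842] L 0.10536069258270564 ang 1.360055292892847 [0.4683 0.1861 0.0958]
```

Both placed rollers measure consistently with their seats. I'll go for roller A, which the side view shows unmoved at (213.4,151.7).

Emit:
{"method": "step_arm", "body": {"increments": "-0.3 -3.5 0.2 0 0 -0.12; 0.1 -3.5 0.2 0 0 -0.12; 0.5 -3.5 0.2 0 0 -0.12; 0.9 -3.4 0.2 0 0 -0.12; 1.4 -3.3 0.2 0 0 -0.12"}}

```text
time: 28.4
tool_pos: [0.5095, 0.1034, 0.1844]
ee_rot: [-3.139, 0.004, 0.743]
wrist_force: [0.0, -0.3, 0.5]
width: 0.0426
```

Emit:
{"method": "step_arm", "body": {"increments": "1.7 -3.1 0.2 0 0 -0.12; 2.1 -2.9 0.2 0 0 -0.12; 2.4 -2.6 0.2 0 0 -0.12; 2.7 -2.3 0.2 0 0 -0.12; 3 -1.9 0.2 0 0 -0.12"}}

```text
time: 28.9
tool_pos: [0.4691, 0.276, 0.1744]
ee_rot: [-3.138, 0.003, 1.344]
wrist_force: [0.7, 0.1, -0.6]
width: 0.0423
```

Emit:
{"method": "step_arm", "body": {"increments": "0 0 4 0 0 0; 0 0 4 0 0 0; 0 0 0 0 0 0; 0 0 0 0 0 0; 0 0 0 0 0 0"}}

```text
time: 29.4
tool_pos: [0.4721, 0.2755, 0.0989]
ee_rot: [3.139, -0.002, 1.338]
wrist_force: [1.0, 0.3, -0.1]
width: 0.0421
```

```bash
python3 - <<'E'
from h import *
st(); b=grab("side","side12"); plan(((.472,.2755,.05),1.356,0,4.9))
for e in rollers("side",b): print(e.mean(0),np.abs(e[0]-e[1]))
o=get_obs();print(px("side",np.array(o["tool_pos"])),px("side",[.472,.2755,.02]))
cv2.imwrite("pics/v12.png",cv2.resize(b[90:230,150:330],None,fx=3.5,fy=3.5,interpolation=cv2.INTER_CUBIC))
E
```

```text
t 29.4 p [0.4721 0.2755 0.0989] rpy [ 3.1393 -0.0017  1.3383] F [ 0.9795  0.3086 -0.0798] w 0.0421 q [ 0.4245  0.1227  1.5453 -0.0001  1.4708  0.6571]
   -0.02 -0.03 2.47 0.002 -0.001 -0.009; -0.01 -0.02 2.48 0.001 -0.001 -0.009
-> [0.472  0.2755 0.05  ] [ 3.1412 -0.0005  1.3563]
[282.6249 250.977 ] [45.7943 13.2563]
[400.0146 243.3088] [27.4647 43.1588]
[263.6213 214.5831] [41.8339 10.7573]
[  6.5 183. ] [ 0. 26.]
[213.39 152.27] [ 3.26 22.82]
[  3.1788 154.1168] [18.1606 49.9416]
[[210.9137 131.1406]] [[212.8134 153.2455]]
```

View pics/v12.png

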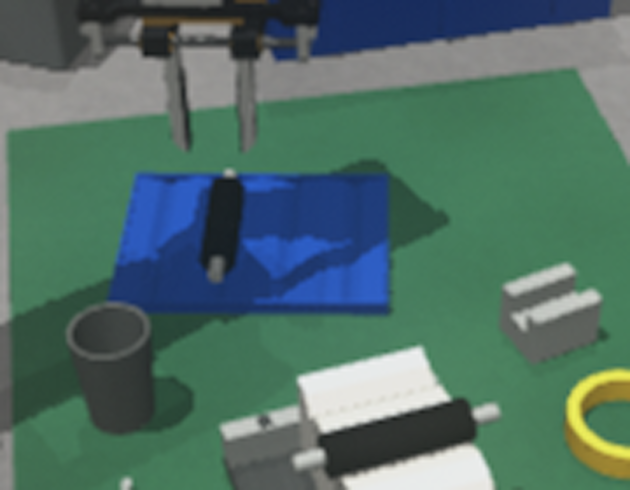

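Aligned. Roller A projects within 1 px of its prediction, so I'll descend and grip.

Emit:
{"method": "step_arm", "body": {"increments": "0.2 0 4 0 0 -0.018; 0 0 2.3 0 0 0; 0 0 1.2 0 0 0; 0 0 0 0 0 0; 0 0 0 0 0 0"}}

```text
time: 29.95
tool_pos: [0.4727, 0.2776, 0.0239]
ee_rot: [3.139, -0.002, 1.357]
wrist_force: [0.2, -0.0, -0.0]
width: 0.0425
```

Emit:
{"method": "step_arm", "body": {"increments": "-0.2 0 0.8 0 0 0; 0 0 0 0 0 0; 0 0 0 0 0 0"}}

```text
time: 30.25
tool_pos: [0.4712, 0.2752, 0.0145]
ee_rot: [3.141, -0.0, 1.357]
wrist_force: [-0.3, -0.3, -0.2]
width: 0.0425
```

Emit:
{"method": "step_arm", "body": {"increments": "0 0 0 0 0 0; 0 0 0 0 0 0; 0 0 0 0 0 0; 0 0 0 0 0 0; 0 0 0 0 0 0", "claw": 1}}

```text
time: 30.75
tool_pos: [0.4716, 0.2753, 0.0144]
ee_rot: [3.14, -0.0, 1.357]
wrist_force: [1.5, -0.1, 0.4]
width: 0.0291
```

Emit:
{"method": "step_arm", "body": {"increments": "0 0 -2 0 0 0; 0 0 -4 0 0 0; 0 0 -4 0 0 0; 0 0 -4 0 0 0; 0 0 0 0 0 0"}}

```text
time: 31.25
tool_pos: [0.4736, 0.2769, 0.1606]
ee_rot: [3.133, -0.007, 1.357]
wrist_force: [0.8, 0.7, -0.8]
width: 0.0294
```

```bash
python3 - <<'E'
from h import *
st(); a=grab("top","top13"); b=grab("side","side13")
cv2.imwrite("pics/v13.png",np.hstack([cv2.resize(a[140:300,60:220],(400,400)),cv2.resize(b[60:220,130:290],(400,400))]))
o=get_obs();d=np.array([np.cos(1.356),np.sin(1.356),0]); c=np.array(o["tool_pos"])+[0,0,.004];print(px("top",c-.07*d),px("side",c-.07*d))
E
```

```text
t 31.25 p [0.4736 0.2769 0.1606] rpy [ 3.1327 -0.0073  1.3571] F [ 0.7835  0.7424 -0.7546] w 0.0294 q [0.4253 0.0883 1.4585 0.0006 1.5834 0.6391]
[[147.1916 216.4324]] [[205.9426 128.3481]]
```

View pics/v13.png

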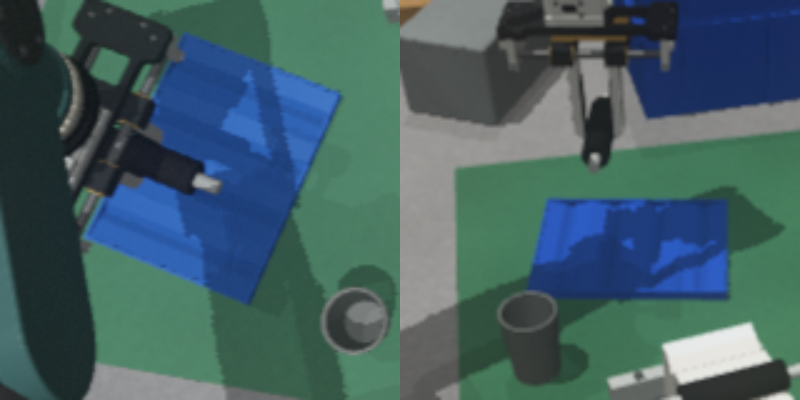

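Roller A is held. Its tip is at top px (147.2,214.4) and side px (207.2,126); expected (147.2,216.4) and (205.9,128.3).

```bash
python3 - <<'E'
from h import *
P,e=tri((147.2,214.4),(207.2,126)); d=np.array([np.cos(1.357),np.sin(1.357),0]); c=np.array([.4736,.2769,.1656])
print(P,e,(P-c)@d, (pt("top",[(147.2,214.4)],.1656)[0]-c)@d,(pt("side",[(207.2,126)],.1656)[0]-c)@d,px("top",[c-.06*d,c-.08*d]),px("side",[c-.06*d,c-.08*d]))
plan(((.5407,-.015,.16),.141,0,4.9))
E
```

```text
[0.4592 0.2056 0.1656] 0.00039212635215507254 -0.07277082338599196 -0.0728253848873397 -0.07271221896324292 [[141.3932 212.5273]
 [150.1573 216.0887]] [[207.2017 123.2364]
 [206.4097 127.6   ]]
   -2.69 1.3 -0.06 -0 0 0.122; -2.51 1.62 -0.06 -0 0 0.122; -2.29 1.91 -0.06 -0 0 0.121; -2.05 2.18 -0.06 -0 0 0.122; -1.77 2.41 -0.06 -0 0 0.121
   -1.46 2.6 -0.06 -0 0 0.122; -1.14 2.76 -0.07 -0 0 0.121; -0.79 2.88 -0.06 -0 0 0.122; -0.44 2.95 -0.07 -0 0 0.121; -0.07 2.99 -0.06 -0 0 0.122
-> [ 0.5407 -0.015   0.16  ] [-3.1414  0.0002  0.1409]
```

Offset is -2.7 mm again, so I'll aim +2.5 mm along v at groove 3.

Emit:
{"method": "step_arm", "body": {"increments": "-2.7 1.3 0 0 0 0.12; -2.5 1.6 0 0 0 0.12; -2.3 1.9 0 0 0 0.12; -2 2.2 0 0 0 0.12; -1.8 2.4 0 0 0 0.12"}}

```text
time: 31.85
tool_pos: [0.5042, 0.129, 0.1499]
ee_rot: [-3.137, 0.006, 0.752]
wrist_force: [-0.6, 0.7, -2.5]
width: 0.0291
```

Emit:
{"method": "step_arm", "body": {"increments": "-1.5 2.6 0 0 0 0.12; -1.1 2.8 0 0 0 0.12; -0.8 2.9 0 0 0 0.12; -0.4 2.9 0 0 0 0.12; 0.2 3 0 0 0 0.136"}}

```text
time: 32.35
tool_pos: [0.5439, -0.0145, 0.1499]
ee_rot: [-3.139, 0.007, 0.135]
wrist_force: [0.2, 0.5, -1.9]
width: 0.0294
```

Emit:
{"method": "step_arm", "body": {"increments": "0 0 0 0 0 0; 0 0 0 0 0 0; 0 0 0 0 0 0; 0 0 0 0 0 0"}}

```text
time: 32.75
tool_pos: [0.5453, -0.0127, 0.1531]
ee_rot: [-3.141, 0.002, 0.143]
wrist_force: [0.7, 0.3, -2.5]
width: 0.0295
```

```bash
python3 - <<'E'
from h import *
st(); plan(((.5432,-.0147,.11),.141,0,4.9))
E
```

```text
t 32.75 p [ 0.5453 -0.0127  0.1531] rpy [-3.1409  0.0018  0.1427] F [ 0.6994  0.2879 -2.4535] w 0.0295 q [-0.1273  0.0947  1.4664  0.0002  1.5824  1.3008]
   -0.23 0.17 4.31 -0.001 0.002 0.002
-> [ 0.5432 -0.0147  0.11  ] [ 3.1413 -0.0002  0.1407]
```

Emit:
{"method": "step_arm", "body": {"increments": "-0.2 0.1 2 0 0 0; 0 0 2 0 0 0; 0 0 0.8 0 0 0; 0 0 0 0 0 0; 0 0 0 0 0 0"}}

```text
time: 33.25
tool_pos: [0.5446, -0.0146, 0.1068]
ee_rot: [3.141, -0.001, 0.142]
wrist_force: [0.5, 0.0, -2.6]
width: 0.0296
```

Emit:
{"method": "step_arm", "body": {"increments": "0 0 0.4 0 0 0; 0 0 0.3 0 0 0; 0 0 0 0 0 0; 0 0 0 0 0 0"}}

```text
time: 33.65
tool_pos: [0.5443, -0.015, 0.0992]
ee_rot: [3.141, -0.0, 0.141]
wrist_force: [-0.2, -0.5, -3.0]
width: 0.0291
```

Emit:
{"method": "step_arm", "body": {"increments": "-0.1 0 0.4 0 0 0; 0 0 0.2 0 0 0; 0 0 0 0 0 0; 0 0 0 0 0 0"}}

```text
time: 34.05
tool_pos: [0.5432, -0.0152, 0.0929]
ee_rot: [3.142, 0.0, 0.141]
wrist_force: [-0.1, 0.3, -2.0]
width: 0.0293
```

Emit:
{"method": "step_arm", "body": {"increments": "0 0 0.15 0 0 0; 0 0 0 0 0 0; 0 0 0 0 0 0"}}

```text
time: 34.35
tool_pos: [0.5436, -0.0152, 0.0922]
ee_rot: [3.141, -0.001, 0.141]
wrist_force: [-0.4, 0.1, 0.7]
width: 0.0296
```

Touching. I'll release, rise, and move back clear for a final look.

Emit:
{"method": "step_arm", "body": {"increments": "0 0 0 0 0 0; 0 0 0 0 0 0; 0 0 0 0 0 0; 0 0 0 0 0 0; 0 0 0 0 0 0", "claw": 0.1}}

```text
time: 34.85
tool_pos: [0.5433, -0.0152, 0.0916]
ee_rot: [3.141, -0.0, 0.141]
wrist_force: [-0.1, 0.7, -0.8]
width: 0.042
```

Emit:
{"method": "step_arm", "body": {"increments": "0 0 -1.5 0 0 0; 0 0 -3 0 0 0; 0 0 -4 0 0 0; 0 0 -4 0 0 0; 0 0 -2 0 0 0"}}

```text
time: 35.35
tool_pos: [0.5447, -0.0153, 0.2426]
ee_rot: [3.139, -0.008, 0.141]
wrist_force: [0.4, -0.3, -0.8]
width: 0.0423
```

Emit:
{"method": "step_arm", "body": {"increments": "-2 -4 0 0 0 0; -2 -4 0 0 0 0; -2 -4 0 0 0 0; -2 -4 0 0 0 0; -1 -4 0 0 0 0"}}

```text
time: 35.85
tool_pos: [0.4247, 0.1714, 0.2385]
ee_rot: [-3.141, -0.003, 0.14]
wrist_force: [0.3, -0.1, -0.5]
width: 0.0422
```

Emit:
{"method": "step_arm", "body": {"increments": "0 -3 0 0 0 0; 0 -3 0 0 0 0; 0 0 0 0 0 0; 0 0 0 0 0 0; 0 0 0 0 0 0"}}

```text
time: 36.35
tool_pos: [0.418, 0.2289, 0.2371]
ee_rot: [3.141, -0.001, 0.14]
wrist_force: [0.3, 0.7, 0.3]
width: 0.0423
```

```bash
python3 - <<'E'
from h import *
st(); a=grab("top","top14"); b=grab("side","side14")
cv2.imwrite("pics/v14.png",cv2.resize(a[145:265,230:370],None,fx=5,fy=5,interpolation=cv2.INTER_CUBIC))
for n,im in(("top",a),("side",b)):
    for e in rollers(n,im):
        P=pt(n,e,.0958); c=P.mean(0)[:2]; d=P[1]-P[0]
        if .45<c[0]<.65 and -.25<c[1]<.05:
            q=c-[.5676,-.2056]; print(n,c,"along",q@[-.1397,.9902],"across",q@[.9902,.1397],"L",np.linalg.norm(d),"ang",np.arctan2(d[1],d[0]))
E
```

```text
t 36.35 p [0.418  0.2289 0.2371] rpy [ 3.1411 -0.0008  0.1398] F [0.3032 0.6614 0.2549] w 0.0423 q [ 0.3824 -0.0818  1.478  -0.0007  1.7448  1.8133]
top [ 0.5661 -0.1772] along 0.028342604203801868 across 0.002476067891015939 L 0.09725795292964928 ang -3.017731057229535
top [ 0.5489 -0.0682] along 0.13870561750806187 across 0.0006632872019078535 L 0.0994971597450801 ang -2.9903724222305073
top [ 0.5419 -0.0128] along 0.19447855730000543 across 0.0014636426481184003 L 0.09957190604650004 ang -2.9765514564594207
side [ 0.5686 -0.1765] along 0.028642691676924292 across 0.005010961594012099 L 0.10277777369004994 ang -3.000599746372043
side [ 0.5512 -0.0675] along 0.1390252097924839 across 0.0030899911808116715 L 0.10332312969387573 ang -2.998655226340268
side [ 0.5438 -0.0124] along 0.19462071771430747 across 0.0033717988034232572 L 0.10259531018268271 ang -2.999823038149403
```

View pics/v14.png

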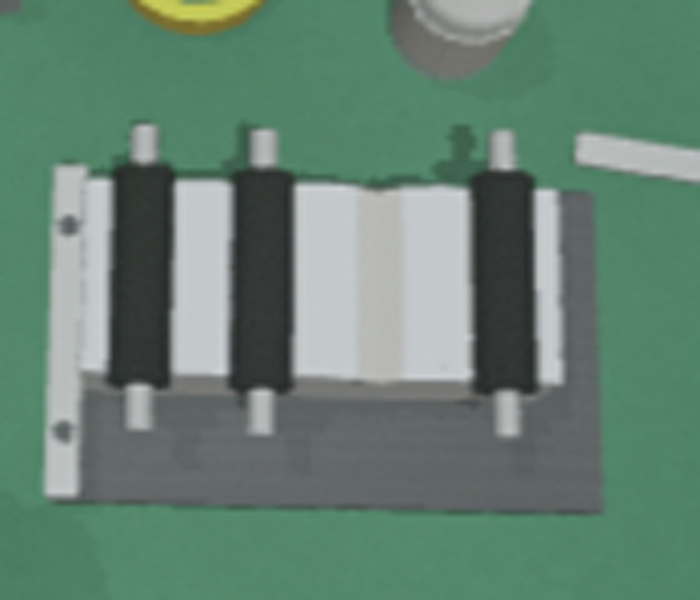

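```bash
python3 -c "
from bench import *
print(close_job())"
```

```text
the job is handed in; nothing more can be done
None
```

The rack is on the plate and home against the stop, and all three rollers present are seated in grooves of their own. I handed the job in at about 36 s of robot time; no verdict was reported.

- **Rack:** I pushed it low until it met the plate's front edge, with the force stalling at 13.5 N. I then tipped it over and slid it to the stop, where it stalled at up to 23 N. After the slide the camera measured about 220 x 90 mm, at yaw 1.711. In the last picture it looks flush with the stop, to within about 1 mm.
- **Rollers:** The mat roller is in groove 0, and the two from the tray are in grooves 2 and 3. One tray roller was knocked about 27 mm along its lane during the run, so I measured it again before picking it up.
- **Last checks:** The top view shows each roller within 2 mm of its groove along the rack and 0.7–2.5 mm off centre across it. The side view put all three 3–5 mm off centre. I trusted the top view, because measured against the rack's own edges there the rollers are within about 2 mm.
- **Bystanders:** I never touched any of the other things. The bottle, tape and caliper parts in the last picture look unmoved. I did not remeasure the others.

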